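Press the blue cap home on the bench cap press

TASK

Close the white can whose blue cap is only sitting loosely on its neck, using the bench press: first lift the press table by its side handle exactly one notch, so that its pawl holds it there by itself, then stand the can squarely in the table's nest with its neck under the ram and its handle towards you, and let go of it. Push the red-knobbed valve lever over to its stop, away from the ram, and hold it there for about a second so that the ram presses the cap fully down, then let the lever spring back to centre and the ram rise. Leave the closed can in the nest; do not press the cap with the gripper, do not tip the can, and do not disturb the other can, the funnel, the jar or the bottle.

Things in the scene. Friction and masses are not known exactly. Their poses are not given: they have to be found in the camera images.
- press: Fixed bench cap press: grey base plate, column, blue head with air cylinder and ram. Origin at work-surface height under the ram axis; x from the operator's side to the column, y left, z up. In its mm: base plate x -143..133, y -205..80, 14 thick; column 36 square at x 100, 384 tall; head arm and cylinder x -26 back to the column, 46 wide, z 272..394; rod and ram below.
- nest (a point): Top of the steel table on the ram axis (x = y = 0 of the press), 50 mm up at the lowest notch, 78 mm one notch up. Table top: x -101..49, y +-56 mm, 10 mm thick. Nest: a low U, 10 mm high, open to the operator (-x): back fence, inner face at x 31 mm; cheeks, inner faces at y +-45 mm, x -3..31 mm. A can in place overhangs the table's front by about 30 mm.
- lift (a joint): Height of the table above its lowest notch, m (0 at the start, up positive, at most 0.062). It slides freely, weighs about 8 N. A spring pawl (yellow, behind the column) clicks over teeth every 28 mm: lift to about 0.036, lower again, and it rests at about 0.028, one notch up. It cannot go back down a notch; at two notches the can no longer fits under the ram.
- lift_grip (a point): Middle of the black rubber grip of the table's lifting handle, a level bar along the press's y axis on the table's left side: 20 mm diameter, 66 mm long, from y = 74 to 140 mm, at x = -45 mm; centre 45 mm above the work surface (31 mm above the base plate, which ends at y = 80 mm). Free all round; take it from above across the bar.
- ram (a joint): Ram position, m: 0 with the lever centred, positive downwards; it follows the lever at 0.046 m per rad.
- ram_face (a point): Centre of the flat underside of the ram's black pad (40 mm diameter): 231 mm above the work surface with the lever centred. Above the raised table that leaves about 16 mm over the loose cap.
- lever (a joint): Valve lever angle, rad: spring-centred upright at 0; positive = knob moved away from the ram (press -y, red mark on the valve), which lowers the ram, up to the stop at 0.6 (the cap is home from about 0.57); the other way, to -0.25, only draws the ram up further. Takes 5 to 15 N at the knob. Pivot axis along the press's x, at x -50, y -150, z 55 mm of the press.
- lever_knob (a point): Centre of the red ball knob (36 mm diameter) on the lever's 12 mm steel shaft, 135 mm from the lever's pivot axis; 190 mm above the work surface with the lever centred, moving on an arc. The standing can's side is about 90 mm from the shaft.
- can: Loose white jerrycan with the blue cap, 0.2 to 0.5 kg. Origin at the centre of its underside; x along its length towards the neck, z up. Body 160 (x) x 80 (y) x 105 mm high; neck axis at x = +52 mm; carrying handle on top behind the neck.
- can_grip (a point): Middle of the can's handle bar, at x = -40 mm, z = 135 mm of the can. The bar lies along the can's x, from x = -80 to 12 mm, 18 mm wide (y), 14 mm thick, with about 23 mm of air between it and the can's top; pinch it from above across its width. It is 92 mm behind the neck axis.
- cap: Blue round press-on cap (44 mm diameter, 21 mm high) on the can's neck, guided straight down by it; needs about 8 N to move and stays where it is pushed. Axes as the can's; origin on the can's centre line in the plane of the cap's underside.
- cap_top (a point): Centre of the cap's top face, on the neck axis: 137 mm above the can's underside while loose, 126.5 mm when fully pressed down.
- spare_can: Bystander: a like can, same size, with a red cap already down (top at 128 mm). Leave it.
- funnel: Bystander: blue funnel standing on its wide mouth, 120 mm wide, 128 mm tall. Origin at the centre of its underside. Leave it.
- jar: Bystander: amber jar with white lid, 72 mm diameter, 105 mm tall. Origin at the centre of its underside. Leave it.
- bottle: Bystander: tall green bottle with white cap, 58 mm diameter, 185 mm tall, beside the press. Origin at the centre of its underside. Leave it.
Mind the look-alikes: they are no part of the job. What is shaped like the can but brown or green is not meant.

How it is judged:
By the outcome, as a careful person would: the job done as asked, in the order asked, and still so for the second after the job is handed in, with the robot touching nothing.
It also fails if it takes over 72 s, if anything falls off the work surface, if the arm or the gripper's body presses on something with over 40 N, if the wrist force passes 120 N, or if a joint passes its speed limit or range.

ROBOT

A 6-joint arm with a two-finger parallel gripper is mounted at the origin on the work surface. World frame = base frame: x ahead of the robot, y to its left, z up, the work surface at z = 0. Lengths are in m, angles in rad, forces in N, time in s.
With the tool pointing down it reaches from about 0.35 to 0.775 m from the base axis. Payload 7.3 kg.
Tool frame: the origin (TCP) lies at the very end of the fingers, on their centre line; the grasp point (between the pads) lies 19 mm behind it; x points along the fingers, y is the direction in which the jaws open and shut, and the axes are right-handed (so a half turn about x gives the same grasp; the last joint's range is limited). The gripper opens to 92 mm and grips with 3 to 60 N. Pads are 19 mm wide; open, the fingers measure 130 mm over their backs; the gripper's body (75 mm by 190 mm) begins 47 mm behind the grasp point.
Start: joints at [0.96, 0.342, 1.524, -0, 1.275, -0.146], TCP at [0.235, 0.469, 0.227] pointing down, gripper open.
Joint ranges: [-2.53, 2.53], [-0.77, 2.02], [0.04, 2.7], [-1, 4.14], [0.28, 2.66], [-3.11, 3.11]. Speed limits (rad/s): [2.57, 2.57, 3.14, 3.14, 3.14, 3.14].

INTERFACE

Orientations are given as [roll, pitch, yaw] about the fixed x, y, z axes, in that order (R = Rz(yaw) Ry(pitch) Rx(roll)).
In Python, from cell import robot gives the robot as it stands.
- The arm moves only by the tool play_rows, never from a script. Its argument "moves" is a list that holds one entry, the list of rows, each a list of 5 numbers: the shift along the tool's x, y, z in m, then the turn about the tool's x in degrees, then the opening, from -1 (shut) to 1 (fully open), so that 0 is half open. A call has exactly 10 rows; each row shifts and turns the pose as measured when the row begins, along the tool's axes as they then stand; what a row does not reach is not made up. A row lasts 1/10 s, in which the tool goes at most 50 mm and 8.59 degrees, less where a joint would pass 70% of its speed; a pose out of reach is approached as far as the arm can. A call with a gripper value outside its range is refused whole. The fingers move at their own pace and stop on an object; "grip_force" is the grip in N (left out, the last holds). Time passes only in rows, so rows that do not move let the fingers close, or fill a call up. It gives the time, the measured TCP pose, the force and the opening at its end, in the units of the state.
- robot.observe(): the state, without advancing time (a new reading comes with each control period).
- robot.read_camera(name): name is "scene" or "top" or "wrist"; returns the picture (480x640x3 uint8, red, green, blue); there is no depth.
- robot.get_calibration(name): a dict with "mtx" (3x3 intrinsics, pixels), "view" (4x4, takes a point from world to camera coordinates). Camera axes: x right, y up, looking along -z (the intrinsics and any distortion apply to the point x, -y, -z); pixel columns grow to the right and rows downward; lengths in m; the calibration is good to about 2 mm. A picture is of the moment at which its call begins: read the wrist's pose just before it. get_calibration takes no time and is no camera call; for the wrist camera it gives the pose at the moment of the call.
- robot.hand_in(): hands the job in, once; it reports no verdict.
Trained networks look in the newest picture that a camera, given by its name, has taken for a name from the list of things; names that differ only in an ending like _2 or _b are one class to them, and where a whole thing is asked for, a point or a joint stands for the part that bears it (a point fixed in the world has none). Each returns a list of dicts, best first, with "score" (0 to 1); they miss things now and then, are a little off and sometimes report something else, mostly with a low value. They report only what shows in the picture. A call takes as long as a camera call. They do not tell look-alikes from the thing itself.
- robot.spot_in(camera, label): "point" ([column, row] in pixels, amid what is visible of it).
The state is a dict: "time": time; "qpos": joint angles; "qvel": joint speeds; "joint_efforts": joint torques, N m; "tool_pos": TCP position; "tool_rot": TCP orientation; "contact_force": force on the tool from outside, world axes, zero at the start; "torque": the same for the moment, N m; "opening": finger opening in m.
Only numpy, scipy, OpenCV 4.12 (cv2) and the standard library are available. Lean on these libraries where they do the work, as an engineer would, in place of code of your own. Each camera call takes 0.05 s, during which the arm holds its last target.

## Working session

There is one attempt and no reset: what is moved stays moved. The work goes in short steps, Python scripts to look and compute and a tool call to move; the robot and the scene stay as the last step left them, time stands still between calls to the robot, and variables do not carry over. Pictures are saved under pics/ and viewed, and the job is handed in when it is done.

Besides the shell and the picture viewer there is one more tool, called after "Request:" by a JSON object that holds its "method" and its "body", one argument or row to a line. play_rows: Moves the arm, as the interface text tells. Its arguments: {"type":"object","properties":{"moves":{"type":"array"},"grip_force":{"type":"number"}},"required":["moves"]}

```bash
ls; mkdir -p pics
python3 - <<'E'
from cell import robot
import cv2
o=robot.observe(); print(o)
for n in ["scene","top","wrist"]:
    c=robot.get_calibration(n); print(n,c)
    im=robot.read_camera(n); cv2.imwrite(f"pics/{n}0.png",im[:,:,::-1])
    if n!="wrist":
        for l in ["press","nest","lift_grip","lever_knob","can","can_grip","cap_top","ram_face","spare_can","funnel","jar","bottle"]:
            print(l,[( [round(v) for v in d["point"]],round(d["score"],2)) for d in robot.spot_in(n,l)][:3])
E
```

```text
pics
{'time': 0.0, 'qpos': array([ 9.60042385e-01,  3.42705996e-01,  1.52503288e+00, -4.80126263e-05,
        1.27540194e+00, -1.46001257e-01]), 'qvel': array([-2.12535992e-03, -1.72501154e-03, -3.72284169e-04, -7.88313028e-05,
       -5.15354966e-04, -7.61826667e-04]), 'joint_efforts': array([ 5.19880396e-04, -4.31249607e+01, -2.44216543e+01,  7.18782982e-02,
        5.59766893e-02, -1.18896996e-04]), 'tool_pos': array([0.23505738, 0.4689713 , 0.22604811]), 'tool_rot': array([-1.68715089,  1.56924748, -2.15188956]), 'contact_force': array([-0.49622961,  0.69213303, -0.09208594]), 'torque': array([-0.07517127, -0.0012577 ,  0.00500999]), 'opening': 0.09172556856416464}
scene {'mtx': array([[518.19847931,   0.        , 319.90048496],
       [  0.        , 518.19847931, 232.21821474],
       [  0.        ,   0.        ,   1.        ]]), 'view': array([[ 0.65544718,  0.75521453,  0.00632523, -0.37271547],
       [-0.5365854 ,  0.45977362,  0.70759051,  0.11894276],
       [ 0.53147446, -0.46718223,  0.70659441, -1.71494691],
       [ 0.        ,  0.        ,  0.        ,  1.        ]])}
[... 1223 characters left out ...]
248, 230], 0.67), ([132, 293], 0.62), ([205, 301], 0.51)]
ram_face []
spare_can [([201, 237], 0.66)]
funnel [([251, 198], 0.89)]
jar [([460, 263], 0.88)]
bottle [([303, 175], 0.64)]
wrist {'mtx': array([[416.14259419,   0.        , 317.44044551],
       [  0.        , 416.14259419, 242.2626267 ],
       [  0.        ,   0.        ,   1.        ]]), 'view': array([[ 4.47369546e-01,  8.94349177e-01, -1.96325053e-04,
        -5.25475358e-01],
       [-8.65892076e-01,  4.33079837e-01, -2.50345297e-01,
         3.28878503e-02],
       [-2.23811086e-01,  1.12166858e-01,  9.68156596e-01,
        -3.87903275e-01],
       [ 0.00000000e+00,  0.00000000e+00,  0.00000000e+00,
         1.00000000e+00]])}
```

View pics/scene0.png

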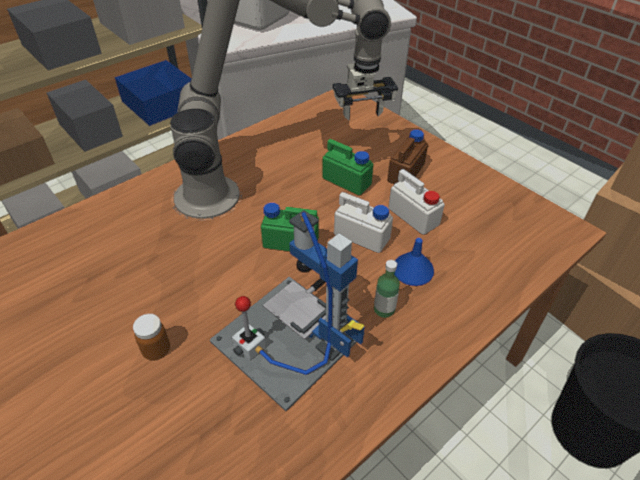

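View pics/top0.png

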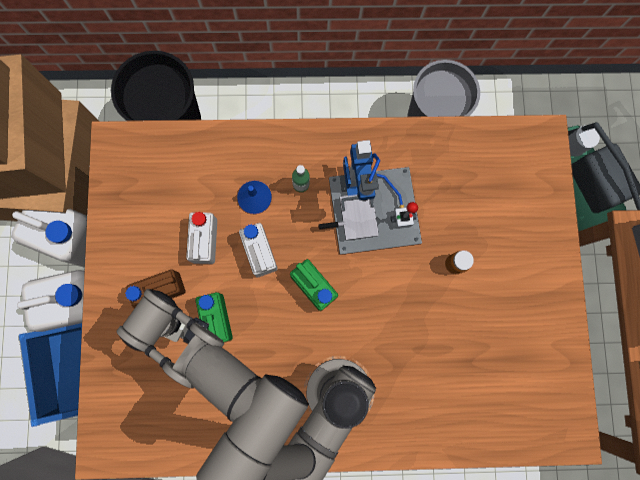

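View pics/wrist0.png

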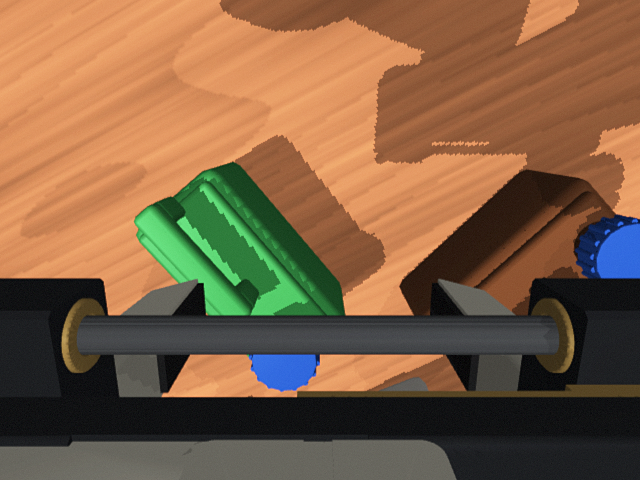

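The target is the white can with the blue cap at top (256,250) and scene (365,222). The press is at top (375,210), with its lever on the image right and the lift handle on the left at (328,226). I'll zoom in to measure.

Run:
```python
import cv2
t=cv2.imread("pics/top0.png"); s=cv2.imread("pics/scene0.png")
cv2.imwrite("pics/t_press.png",cv2.resize(t[130:270,290:440],None,fx=5,fy=5,interpolation=cv2.INTER_CUBIC)[:600*2][:700])
cv2.imwrite("pics/t_can.png",cv2.resize(t[205:290,215:335],None,fx=6,fy=6,interpolation=cv2.INTER_CUBIC))
cv2.imwrite("pics/s_press.png",cv2.resize(s[200:410,200:410],None,fx=2.85,fy=2.85,interpolation=cv2.INTER_CUBIC))
cv2.imwrite("pics/s_can.png",cv2.resize(s[180:260,320:410],None,fx=7,fy=7,interpolation=cv2.INTER_CUBIC))
```

```text
(no output)
```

View pics/t_press.png

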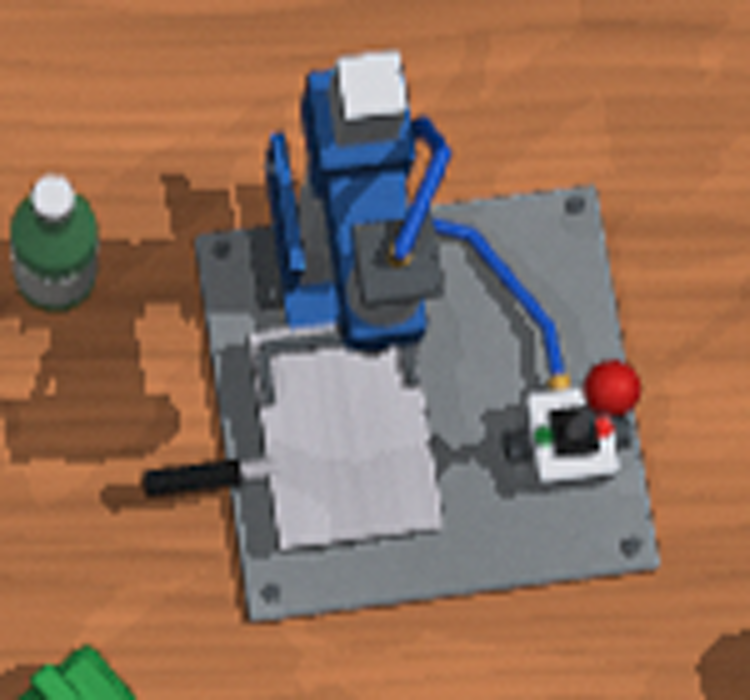

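View pics/t_can.png

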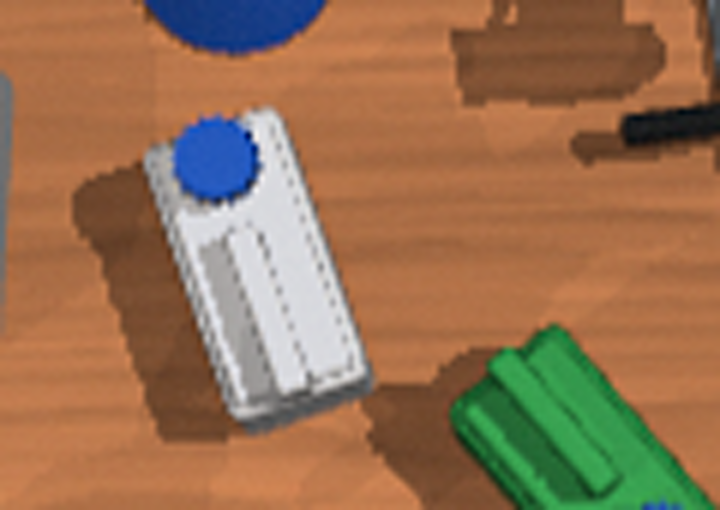

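View pics/s_press.png

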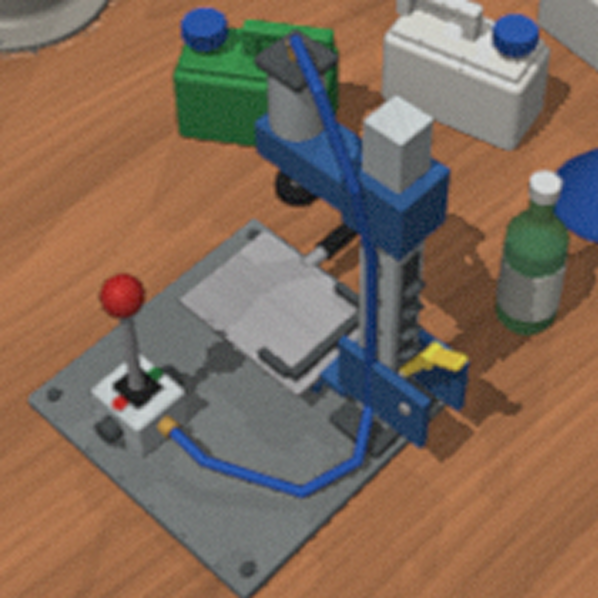

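View pics/s_can.png

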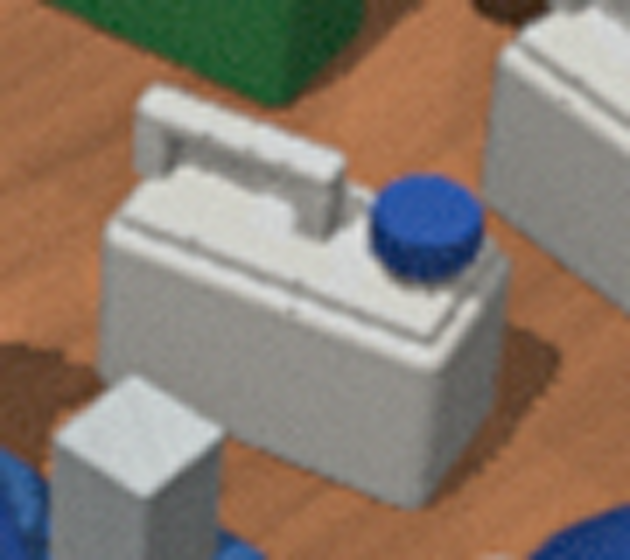

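```bash
cat > h.py <<'E'
import numpy as np, json
from cell import robot
from scipy.optimize import least_squares
def proj(c,P):
    P=np.atleast_2d(P); v=c["view"]; q=P@v[:3,:3].T+v[:3,3]
    q=q*[1,-1,-1]; k=q@np.array(c["mtx"]).T; return k[:,:2]/k[:,2:]
def ray(c,uv,z):
    v=c["view"];R=v[:3,:3];o=-R.T@v[:3,3]
    d=np.linalg.inv(c["mtx"])@[uv[0],uv[1],1]; d=R.T@(d*[1,-1,-1]); return o+d*(z-o[2])/d[2]
def X(p,L):
    L=np.atleast_2d(L)/1000.; c,s=np.cos(p[2]),np.sin(p[2])
    return np.c_[p[0]+c*L[:,0]-s*L[:,1],p[1]+s*L[:,0]+c*L[:,1],L[:,2]]
def fit(p0,sets):
    def f(p): return np.concatenate([(proj(c,X(p,L))-uv).ravel() for c,L,uv in sets])
    r=least_squares(f,p0,loss='soft_l1'); return r.x, r.fun.reshape(-1,2)
def crop(a,s,off): return (np.array(a,float)+.5)/s-.5+off
E
python3 - <<'E'
from h import *
np.set_printoptions(precision=3,suppress=True)
T=robot.get_calibration("top");S=robot.get_calibration("scene")
col=[[82,18,384],[82,-18,384],[118,18,384],[118,-18,384]]
LT=[[133,80,14],[133,-205,14],[-143,-205,14],[-143,80,14],[-45,140,45],[-45,74,45],[-50,-150,190],[-101,56,50],[-101,-56,50]]+col
uT=crop([(197,236),(595,186),(659,568),(250,612),(146,482),(238,475),(613,388),(282,548),(441,525),(345,120),(405,110),(340,62),(400,52)],5,[290,130])
LS=[[-143,-205,14],[133,-205,14],[-143,80,14],[-50,-150,190]]+[col[i] for i in (1,0,2,3)]+[[-101,56,50],[-101,-56,50]]
uS=crop([(30,400),(248,597),(253,222),(123,296),(363,128),(400,98),(433,125),(398,155),(262,232),(182,298)],2.85,[200,200])
p,r=fit([.55,-.05,.1],[(T,LT,uT),(S,LS,uS)]);print("press",p);print(np.c_[r].round(1).tolist())
for s in ((T,LT,uT),(S,LS,uS)): print(fit(p,[s])[0])
LT=[[52,0,137],[-80,0,142],[12,0,142],[80,40,95],[80,-40,95],[-80,40,95],[-80,-40,95]]
uT=crop([(217,159),(294,389),(245,230),(147,153),(272,108),(235,410),(368,375)],6,[215,205])
LS=[[52,0,137],[80,-40,0],[-80,-40,0]]
uS=crop([(428,212),(415,505),(103,372)],7,[320,180])
c,r=fit([.5,.2,.3],[(T,LT,uT),(S,LS,uS)]);print("can",c);print(r.round(1).tolist())
for s in ((T,LT,uT),(S,LS,uS)): print(fit(c,[s])[0])
for n,q in (("lift",[-45,107,45]),("knob",[-50,-150,190]),("nest",[0,0,78]),("cangoal grip",[-52-40,0,78+135])): print(n,X(p,q)[0], np.linalg.norm(X(p,q)[0][:2]))
print("can grip",X(c,[-40,0,135]))
json.dump([list(p),list(c)],open("fit.json","w"))
o=robot.observe()
from scipy.spatial.transform import Rotation as R
print(R.from_euler('xyz',o["tool_rot"]).as_matrix())
E
```

```text
press [ 0.605 -0.079  0.112]
[[-0.1, -1.1], [1.0, -1.2], [1.1, -0.3], [0.5, 1.7], [0.1, 0.1], [1.1, -1.0], [0.3, -0.2], [0.1, -0.2], [1.3, 0.1], [0.6, -0.7], [1.4, -0.3], [-0.3, -1.4], [0.5, -0.9], [-1.1, -1.4], [-0.6, -0.0], [0.6, -2.2], [0.3, -0.1], [0.2, -3.1], [-0.9, -1.8], [1.0, -2.6], [1.5, -3.6], [1.7, -1.3], [-0.7, 0.0]]
[ 0.603 -0.077  0.11 ]
[ 0.608 -0.082  0.105]
can [0.465 0.259 0.313]
[[-0.1, 0.0], [0.1, 0.6], [-1.0, -0.3], [-1.5, -0.7], [1.1, -1.1], [-0.8, 2.8], [0.7, 0.5], [0.1, -1.0], [0.3, 2.5], [-1.8, 1.5]]
[0.465 0.259 0.322]
[0.465 0.263 0.264]
lift [0.548 0.023 0.045] 0.5483255336906532
knob [ 0.572 -0.233  0.19 ] 0.6172852900805226
nest [ 0.605 -0.079  0.078] 0.6095868538782759
cangoal grip [ 0.513 -0.089  0.213] 0.5207080858442543
can grip [[0.427 0.247 0.135]]
[[ 0.     0.448  0.894]
 [ 0.     0.894 -0.448]
 [-1.     0.     0.   ]]
```

```bash
cat >> h.py <<'E'
from scipy.spatial.transform import Rotation as Rn
def state():
    o=robot.observe(); M=Rn.from_euler('xyz',o["tool_rot"]).as_matrix()
    return o,np.array(o["tool_pos"]),M,np.degrees(np.arctan2(M[1,1],M[0,1]))
def plan(target,head,n,p0=None,h0=None):
    if p0 is None:
        o,p0,M,h0=state(); print("t",round(o["time"],2),"p",p0.round(4),"head",round(h0,2),"f",np.round(o["contact_force"],1),"open",round(o["opening"],4),"down",M[:,0].round(4))
    d=(np.array(target)-p0)/n; dh=((head-h0+180)%360-180)/n
    for i in range(n):
        h=np.radians(h0+dh*i); y=np.array([np.cos(h),np.sin(h)]); z=np.array([np.sin(h),-np.cos(h)])
        print([round(-d[2],4),round(float(d[:2]@y),4),round(float(d[:2]@z),4),round(-dh,2)])
E
python3 - <<'E'
from h import *
T=robot.get_calibration("top");S=robot.get_calibration("scene")
p,c=json.load(open("fit.json"))
for n,uv,z in (("bottle",(302,174),.185),("funnel",(252,190),.128),("jar",(461,261),.105),("spare",(199,218),.128),("green",(323,297),.137)):
    w=ray(T,uv,z)[:2]; d=w-p[:2]; a=p[2]
    print(n,w,"press",(np.cos(a)*d[0]+np.sin(a)*d[1]).round(3),(-np.sin(a)*d[0]+np.cos(a)*d[1]).round(3))
print(X(p,[-45,150,0]))
plan([*X(p,[-45,150,0])[0][:2],.25],6.4,12)
E
```

```text
bottle [0.68499515 0.10886797] press 0.101 0.177
funnel [0.65109753 0.27145705] press 0.085 0.343
jar [ 0.40953911 -0.39909341] press -0.23 -0.297
spare [0.5618614 0.4409057] press 0.016 0.521
green [0.30129098 0.05061761] press -0.287 0.162
[[0.54305334 0.06552969 0.        ]]
t 1.35 p [0.2353 0.4693 0.2268] head 63.37 f [ 0.6  0.2 -0.6] open 0.0923 down [ 1.e-04  1.e-04 -1.e+00]
[np.float64(-0.0019), -0.0186, 0.038, np.float64(4.75)]
[np.float64(-0.0019), -0.0154, 0.0394, np.float64(4.75)]
[np.float64(-0.0019), -0.0121, 0.0406, np.float64(4.75)]
[np.float64(-0.0019), -0.0087, 0.0414, np.float64(4.75)]
[np.float64(-0.0019), -0.0052, 0.042, np.float64(4.75)]
[np.float64(-0.0019), -0.0017, 0.0423, np.float64(4.75)]
[np.float64(-0.0019), 0.0018, 0.0423, np.float64(4.75)]
[np.float64(-0.0019), 0.0053, 0.042, np.float64(4.75)]
[np.float64(-0.0019), 0.0087, 0.0414, np.float64(4.75)]
[np.float64(-0.0019), 0.0121, 0.0405, np.float64(4.75)]
[np.float64(-0.0019), 0.0154, 0.0394, np.float64(4.75)]
[np.float64(-0.0019), 0.0187, 0.038, np.float64(4.75)]
```

Request:
{"method": "play_rows", "body": {
  "moves": [
    [[-0.002,-0.0186,0.038,4.75,1],[-0.002,-0.0154,0.0394,4.75,1],[-0.002,-0.0121,0.0406,4.75,1],[-0.002,-0.0087,0.0414,4.75,1],[-0.002,-0.0052,0.042,4.75,1],[-0.002,-0.0017,0.0423,4.75,1],[-0.002,0.0018,0.0423,4.75,1],[-0.002,0.0053,0.042,4.75,1],[-0.002,0.0087,0.0414,4.75,1],[-0.002,0.0121,0.0405,4.75,1]]
  ]
}}

```text
time: 2.35
tool_pos: [0.4944, 0.1215, 0.2476]
tool_rot: [2.157, 1.567, 0.841]
contact_force: [0.2, 0.7, 0.4]
opening: 0.0921
```

Run:
```python
from h import *
p,c=json.load(open("fit.json"))
plan([*X(p,[-45,150,0])[0][:2],.25],6.4,8)
```

```text
t 2.35 p [0.4944 0.1215 0.2476] head 14.58 f [0.2 0.7 0.4] open 0.0921 down [ 0.0025  0.0028 -1.    ]
[np.float64(-0.0003), 0.0041, 0.0083, np.float64(1.02)]
[np.float64(-0.0003), 0.0043, 0.0082, np.float64(1.02)]
[np.float64(-0.0003), 0.0044, 0.0082, np.float64(1.02)]
[np.float64(-0.0003), 0.0046, 0.0081, np.float64(1.02)]
[np.float64(-0.0003), 0.0047, 0.008, np.float64(1.02)]
[np.float64(-0.0003), 0.0048, 0.0079, np.float64(1.02)]
[np.float64(-0.0003), 0.005, 0.0078, np.float64(1.02)]
[np.float64(-0.0003), 0.0051, 0.0077, np.float64(1.02)]
```

Tracking is good.

Request:
{"method": "play_rows", "body": {
  "moves": [
    [[0,0.0041,0.0083,1.02,1],[0,0.0043,0.0082,1.02,1],[0,0.0044,0.0082,1.02,1],[0,0.0046,0.0081,1.02,1],[0,0.0047,0.008,1.02,1],[0,0.0048,0.0079,1.02,1],[0,0.005,0.0078,1.02,1],[0,0.0051,0.0077,1.02,1],[0,0,0,0,1],[0,0,0,0,1]]
  ]
}}

```text
time: 3.35
tool_pos: [0.5472, 0.0602, 0.2472]
tool_rot: [2.357, 1.567, 0.885]
contact_force: [-0.5, -0.2, 0.2]
opening: 0.0918
```

Run:
```python
from h import *
import cv2
p,c=json.load(open("fit.json"))
plan([*X(p,[-45,150,0])[0][:2],.25],6.4,1)
C=robot.get_calibration("wrist")
im=robot.read_camera("wrist"); cv2.imwrite("pics/w1.png",im[:,:,::-1])
np.savez("w1.npz",mtx=C["mtx"],view=C["view"])
v=im.copy()
for q in ([-45,140,45],[-45,74,45],[-45,74,55],[-45,140,55],[-101,56,50],[-101,-56,50],[49,56,50],[-143,80,14],[133,80,14],[-50,-150,190]):
    u=proj(C,X(p,q))[0]; print(q,u.round(1)); cv2.circle(v,tuple(int(a) for a in u),4,(0,255,0),1)
cv2.imwrite("pics/w1o.png",v[:,:,::-1])
```

```text
t 3.35 p [0.5472 0.0602 0.2472] head 5.7 f [-0.5 -0.2  0.2] open 0.0918 down [ 0.0023  0.0028 -1.    ]
[np.float64(-0.0028), -0.0036, -0.0057, np.float64(-0.7)]
[-45, 140, 45] [311.4 218.7]
[-45, 74, 45] [312.5 289.3]
[-45, 74, 55] [312.4 293.3]
[-45, 140, 55] [311.3 220.9]
[-101, 56, 50] [251.6 310.5]
[-101, -56, 50] [257.4 416.1]
[49, 56, 50] [415.2 308.6]
[-143, 80, 14] [213.3 273.5]
[133, 80, 14] [493.1 270.3]
[-50, -150, 190] [308.1 657.2]
```

View pics/w1o.png

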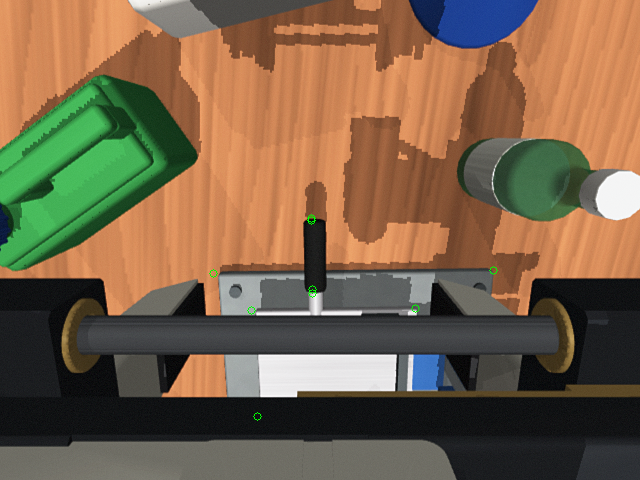

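The wrist picture shows the black bar at columns 304–326, rows 219–290, about 3 px right of my prediction. I'll zoom in to refine the press fit.

Run:
```python
import cv2
t=cv2.imread("pics/w1.png")
cv2.imwrite("pics/w1z.png",cv2.resize(t[210:410,200:500],None,fx=2.6,fy=2.6,interpolation=cv2.INTER_CUBIC))
```

```text
(no output)
```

View pics/w1z.png

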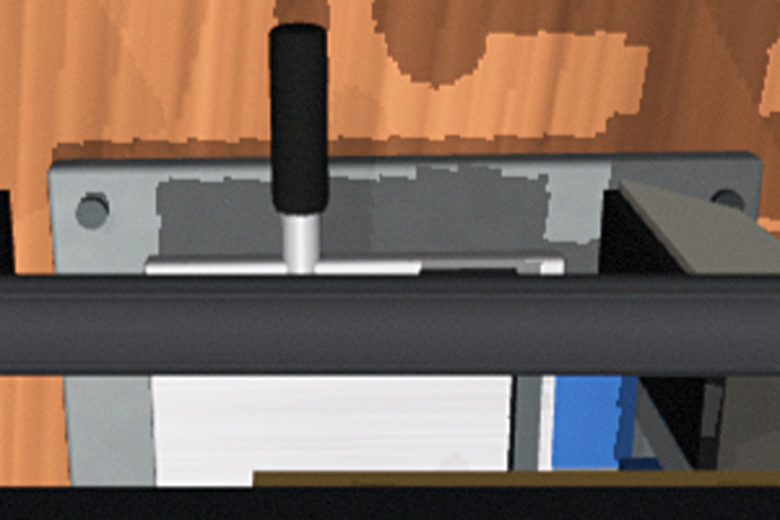

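Run:
```python
from h import *
np.set_printoptions(precision=4,suppress=True)
C=dict(np.load("w1.npz")); T=robot.get_calibration("top")
p,c=json.load(open("fit.json"))
L=[[-143,80,14],[133,80,14],[-101,56,50],[49,56,50],[-101,56,40],[49,56,40],[-45,140,47],[-45,74,47]]
u=crop([(50,172),(761,165),(148,272),(563,270),(147,258),(563,257),(298.5,27),(300.5,208)],2.6,[200,210])
q,r=fit(p,[(C,L,u)]);print(q,p);print(r.round(1).tolist())
for x in (p,q): print(X(x,[-45,107,45]))
p2=q; json.dump([list(p2),list(c)],open("fit.json","w"))
plan([*X(q,[-45,107,0])[0][:2],.075],np.degrees(q[2]),6)
```

```text
[ 0.6073 -0.0813  0.1081] [0.6045096663767672, -0.07851239187710483, 0.1118151355592466]
[[-2.6, 0.1], [3.2, 0.6], [-1.9, -1.1], [1.7, -1.7], [0.0, -0.1], [-0.8, -1.0], [0.4, 2.3], [0.2, 3.4]]
[[0.5479 0.0228 0.045 ]]
[[0.551  0.0202 0.045 ]]
t 3.4 p [0.5471 0.0602 0.2472] head 5.71 f [-0.3  1.1 -0. ] open 0.0918 down [ 0.0023  0.0027 -1.    ]
[np.float64(0.0287), -0.0, 0.0067, np.float64(-0.08)]
[np.float64(0.0287), -0.0, 0.0067, np.float64(-0.08)]
[np.float64(0.0287), -0.0, 0.0067, np.float64(-0.08)]
[np.float64(0.0287), -0.0, 0.0067, np.float64(-0.08)]
[np.float64(0.0287), -0.0001, 0.0067, np.float64(-0.08)]
[np.float64(0.0287), -0.0001, 0.0067, np.float64(-0.08)]
```

Request:
{"method": "play_rows", "body": {
  "moves": [
    [[0.0287,0,0.0067,0,1],[0.0287,0,0.0067,0,1],[0.0287,0,0.0067,0,1],[0.0287,0,0.0067,0,1],[0.0287,0,0.0067,0,1],[0.0287,0,0.006,0,1],[0.012,0,0,0,1],[0.012,0,0,0,1],[0.012,0,0,0,1],[0.01,0,0,0,1]]
  ]
}}

```text
time: 4.4
tool_pos: [0.5551, 0.0237, 0.0263]
tool_rot: [1.701, 1.556, 0.235]
contact_force: [0.8, 0.7, 0.3]
opening: 0.0919
```

Run:
```python
from h import *
p,c=json.load(open("fit.json"))
plan([*X(p,[-45,107,0])[0][:2],.026],np.degrees(p[2]),1)
```

```text
t 4.4 p [0.5551 0.0237 0.0263] head 6.0 f [0.8 0.7 0.3] open 0.0919 down [ 0.014   0.0034 -0.9999]
[np.float64(0.0003), -0.0044, 0.0031, np.float64(-0.19)]
```

Request:
{"method": "play_rows", "body": {
  "moves": [
    [[0,-0.0044,0.003,0,1],[0,0,0,0,-1],[0,0,0,0,-1],[0,0,0,0,-1],[0,0,0,0,-1],[0,0,0,0,-1],[0,0,0,0,-1],[0,0,0,0,-1],[0,0,0,0,-1],[0,0,0,0,-1]]
  ],
  "grip_force": 40
}}

```text
time: 5.4
tool_pos: [0.5519, 0.0204, 0.0282]
tool_rot: [1.637, 1.553, 0.171]
contact_force: [-11.2, -2.4, 2.9]
opening: 0.0243
```

Run:
```python
from h import *
p,c=json.load(open("fit.json"))
plan([*X(p,[-45,107,0])[0][:2],.026],np.degrees(p[2]),1)
```

```text
t 5.4 p [0.5519 0.0204 0.0282] head 6.05 f [-11.2  -2.4   2.9] open 0.0243 down [ 0.0175  0.003  -0.9998]
[np.float64(0.0022), -0.0009, 0.0001, np.float64(-0.14)]
```

Request:
{"method": "play_rows", "body": {
  "moves": [
    [[0,-0.001,0,0,-1],[0,-0.001,0,0,-1],[0,0,0,0,-1],[0,0,0,0,-1],[0,0,0,0,-1],[0,0,0,0,-1],[0,0,0,0,-1],[0,0,0,0,-1],[0,0,0,0,-1],[0,0,0,0,-1]]
  ]
}}

```text
time: 6.4
tool_pos: [0.5494, 0.0202, 0.0279]
tool_rot: [1.643, 1.554, 0.179]
contact_force: [-0.4, 0.2, 0.3]
opening: 0.0188
```

Run:
```python
from h import *
p,c=json.load(open("fit.json"))
plan([*X(p,[-45,107,0])[0][:2],.026],np.degrees(p[2]),1)
```

```text
t 6.4 p [0.5494 0.0202 0.0279] head 6.08 f [-0.4  0.2  0.3] open 0.0188 down [ 0.0163  0.0029 -0.9999]
[np.float64(0.0019), 0.0016, 0.0002, np.float64(-0.11)]
```

Request:
{"method": "play_rows", "body": {
  "moves": [
    [[-0.006,0,0,0,-1],[-0.006,0,0,0,-1],[-0.006,0,0,0,-1],[-0.006,0,0,0,-1],[-0.006,0,0,0,-1],[-0.006,0,0,0,-1],[-0.002,0,0,0,-1],[0,0,0,0,-1],[0,0,0,0,-1],[0,0,0,0,-1]]
  ]
}}

```text
time: 7.4
tool_pos: [0.5495, 0.0202, 0.067]
tool_rot: [1.656, 1.553, 0.191]
contact_force: [4.4, 0.9, -7.2]
opening: 0.0183
```

Request:
{"method": "play_rows", "body": {
  "moves": [
    [[0.003,0,0,0,-1],[0.003,0,0,0,-1],[0.002,0,0,0,-1],[0.001,0,0,0,-1],[0.001,0,0,0,-1],[0.001,0,0,0,-1],[0,0,0,0,-1],[0,0,0,0,-1],[0,0,0,0,-1],[0,0,0,0,-1]]
  ]
}}

```text
time: 8.4
tool_pos: [0.5495, 0.0202, 0.0558]
tool_rot: [1.651, 1.554, 0.186]
contact_force: [3.0, 0.1, -4.7]
opening: 0.0191
```

Request:
{"method": "play_rows", "body": {
  "moves": [
    [[0.001,0,0,0,-1],[0,0,0,0,-1],[0,0,0,0,-1],[0,0,0,0,0.4],[0,0,0,0,0.4],[0,0,0,0,0.4],[0,0,0,0,0.4],[0,0,0,0,0.4],[-0.01,0,0,0,0.4],[-0.03,0,0,0,0.4]]
  ]
}}

```text
time: 9.4
tool_pos: [0.5459, 0.0202, 0.0941]
tool_rot: [1.882, 1.561, 0.416]
contact_force: [0.1, 0.6, 0.2]
opening: 0.0636
```

Run:
```python
from h import *
p,c=json.load(open("fit.json"))
print(X(c,[-30,0,0]),np.degrees(c[2]))
# view pose: TCP 60mm behind grip along can x... camera is 65 behind TCP
plan([0.547,0.04,.27],20,2)
h=np.radians(108)
print("---")
tgt=X(c,[-80,0,0])[0]
plan([tgt[0],tgt[1],.27],np.degrees(c[2])+90,8,np.array([.547,.04,.27]),20)
```

```text
[[0.43652158 0.24994163 0.        ]] 17.938268273659418
t 9.4 p [0.5459 0.0202 0.0941] head 6.05 f [0.1 0.6 0.2] open 0.0636 down [ 0.0089  0.004  -1.    ]
[np.float64(-0.088), 0.0016, -0.0098, np.float64(-6.98)]
[np.float64(-0.088), 0.0028, -0.0095, np.float64(-6.98)]
---
[np.float64(-0.0), -0.0102, -0.0296, np.float64(-10.99)]
[np.float64(-0.0), -0.0044, -0.031, np.float64(-10.99)]
[np.float64(-0.0), 0.0016, -0.0313, np.float64(-10.99)]
[np.float64(-0.0), 0.0075, -0.0304, np.float64(-10.99)]
[np.float64(-0.0), 0.0132, -0.0284, np.float64(-10.99)]
[np.float64(-0.0), 0.0184, -0.0254, np.float64(-10.99)]
[np.float64(-0.0), 0.0229, -0.0214, np.float64(-10.99)]
[np.float64(-0.0), 0.0265, -0.0167, np.float64(-10.99)]
```

Request:
{"method": "play_rows", "body": {
  "moves": [
    [[-0.045,0,0,0,0.4],[-0.045,0,0,0,0.8],[-0.045,0,-0.01,-4,1],[-0.045,0,-0.02,-8,1],[-0.02,-0.005,-0.03,-8.5,1],[0,0,-0.032,-8.5,1],[0,0,-0.032,-8.5,1],[0,0.005,-0.03,-8.5,1],[0,0.01,-0.03,-8.5,1],[0,0.01,-0.03,-8.5,1]]
  ]
}}

```text
time: 10.4
tool_pos: [0.4329, 0.2076, 0.3132]
tool_rot: [0.568, 1.544, 0.217]
contact_force: [0.7, 0.4, 0.6]
opening: 0.0917
```

Run:
```python
from h import *
p,c=json.load(open("fit.json"))
tgt=X(c,[-105,0,0])[0]; print(tgt)
plan([tgt[0],tgt[1],.30],np.degrees(c[2])+90,8)
```

```text
[0.36516741 0.22684222 0.        ]
t 10.4 p [0.4329 0.2076 0.3132] head 69.93 f [0.7 0.4 0.6] open 0.0917 down [ 0.0258  0.0057 -0.9997]
[np.float64(0.0017), -0.0006, -0.0088, np.float64(-4.75)]
[np.float64(0.0017), 0.0001, -0.0088, np.float64(-4.75)]
[np.float64(0.0017), 0.0008, -0.0088, np.float64(-4.75)]
[np.float64(0.0017), 0.0015, -0.0087, np.float64(-4.75)]
[np.float64(0.0017), 0.0022, -0.0085, np.float64(-4.75)]
[np.float64(0.0017), 0.0029, -0.0083, np.float64(-4.75)]
[np.float64(0.0017), 0.0036, -0.008, np.float64(-4.75)]
[np.float64(0.0017), 0.0043, -0.0077, np.float64(-4.75)]
```

Request:
{"method": "play_rows", "body": {
  "moves": [
    [[0.002,-0.0006,-0.0088,-4.75,1],[0.002,0,-0.0088,-4.75,1],[0.002,0.0008,-0.0088,-4.75,1],[0.002,0.0015,-0.0087,-4.75,1],[0.002,0.0022,-0.0085,-4.75,1],[0.002,0.0029,-0.0083,-4.75,1],[0.002,0.0036,-0.008,-4.75,1],[0.002,0.0043,-0.0077,-4.75,1],[0,0,0,0,1],[0,0,0,0,1]]
  ]
}}

```text
time: 11.4
tool_pos: [0.3571, 0.229, 0.3032]
tool_rot: [-0.062, 1.535, 0.287]
contact_force: [-0.8, -0.2, 0.3]
opening: 0.0918
```

Run:
```python
from h import *
import cv2
p,c=json.load(open("fit.json"))
tgt=X(c,[-105,0,0])[0]
plan([tgt[0],tgt[1],.30],np.degrees(c[2])+90,1)
C=robot.get_calibration("wrist")
im=robot.read_camera("wrist"); cv2.imwrite("pics/w2.png",im[:,:,::-1])
np.savez("w2.npz",mtx=C["mtx"],view=C["view"])
v=im.copy()
for q in ([52,0,137],[-80,0,142],[12,0,142],[-40,0,142],[80,40,105],[80,-40,105],[-80,40,105],[-80,-40,105]):
    u=proj(C,X(c,q))[0]; print(q,u.round(1)); cv2.circle(v,tuple(int(a) for a in u),4,(255,0,255),1)
cv2.imwrite("pics/w2o.png",v[:,:,::-1])
im=robot.read_camera("scene"); cv2.imwrite("pics/s2.png",cv2.resize(im[200:410,200:410],None,fx=2.85,fy=2.85,interpolation=cv2.INTER_CUBIC)[:,:,::-1])
```

```text
t 11.4 p [0.3571 0.229  0.3032] head 110.0 f [-0.8 -0.2  0.3] open 0.0918 down [ 0.0342  0.0101 -0.9994]
[np.float64(0.0032), -0.0047, 0.0068, np.float64(2.07)]
[52, 0, 137] [306.8 391.5]
[-80, 0, 142] [311.5 253.7]
[12, 0, 142] [308.  355.3]
[-40, 0, 142] [309.9 299.8]
[80, 40, 105] [347.1 396.7]
[80, -40, 105] [266.5 394. ]
[-80, 40, 105] [357.4 242.3]
[-80, -40, 105] [266.9 239.1]
```

View pics/w2o.png

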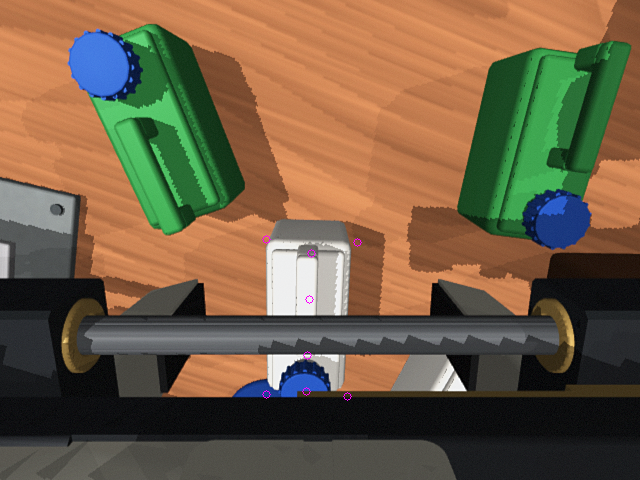

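View pics/s2.png

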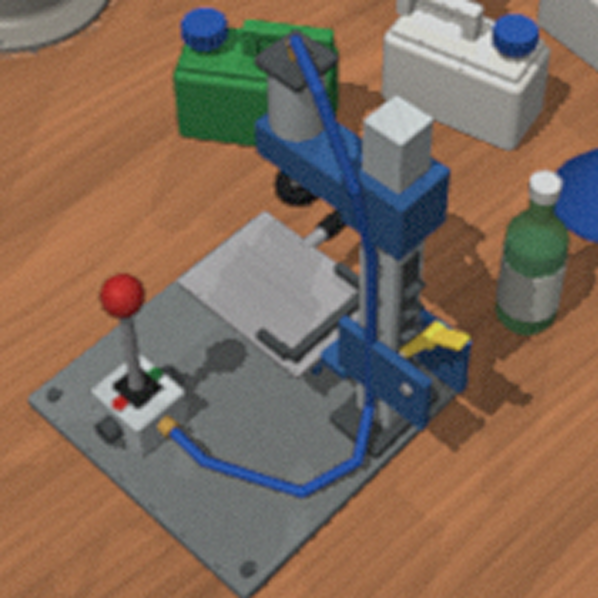

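Run:
```python
import cv2
t=cv2.imread("pics/w2.png")
cv2.imwrite("pics/w2z.png",cv2.resize(t[210:410,240:380],None,fx=3,fy=3,interpolation=cv2.INTER_CUBIC))
```

```text
(no output)
```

View pics/w2z.png

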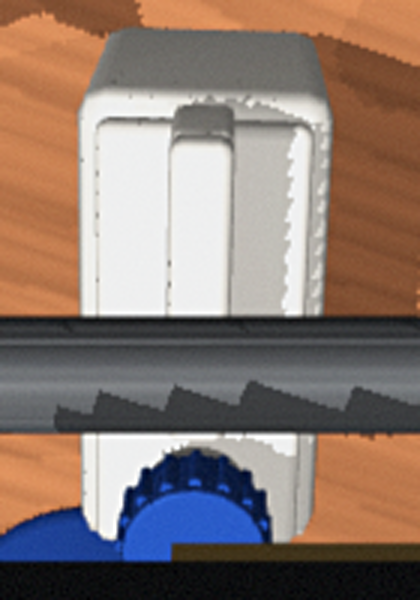

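Run:
```python
from h import *
np.set_printoptions(precision=4,suppress=True)
C=dict(np.load("w2.npz")); p,c=json.load(open("fit.json"))
cu=lambda a:(a+.5)/3-.5+240
cv=lambda a:(a+.5)/3-.5+210
def f(q):
    r=[]
    P=lambda L: proj(C,X(q,L))[0]
    r+=[P([-60,0,142])[0]-cu(202),P([-78,0,142])[0]-cu(203),P([52,0,137])[0]-cu(196)]
    r+=[(P([-72,40,95])[0]+P([-72,-40,95])[0])/2-cu(206.5)]
    r+=[P([-80,0,141])[1]-cv(136),P([-80,0,0])[1]-cv(31)]
    return np.array(r)
s=least_squares(f,c); print(s.x,c,s.fun.round(2))
c2=s.x
for q in (c,c2): print(X(q,[-30,0,135]),X(q,[52,0,137]))
json.dump([p,list(c2)],open("fit.json","w"))
plan([*X(c2,[-30,0,0])[0][:2],.24],np.degrees(c2[2])+90,5)
```

```text
[0.4688 0.2581 0.326 ] [0.46506324975190527, 0.2591813920134951, 0.31308184348139606] [-0.04  0.    0.    0.04  2.04 -2.78]
[[0.4365 0.2499 0.135 ]] [[0.5145 0.2752 0.137 ]]
[[0.4404 0.2485 0.135 ]] [[0.5181 0.2748 0.137 ]]
t 11.5 p [0.3574 0.2289 0.303 ] head 110.0 f [ 0.  -0.1  0.2] open 0.0917 down [ 0.0339  0.01   -0.9994]
[np.float64(0.0126), -0.002, 0.0169, np.float64(0.27)]
[np.float64(0.0126), -0.0019, 0.017, np.float64(0.27)]
[np.float64(0.0126), -0.0018, 0.017, np.float64(0.27)]
[np.float64(0.0126), -0.0018, 0.017, np.float64(0.27)]
[np.float64(0.0126), -0.0017, 0.017, np.float64(0.27)]
```

```bash
cat >> h.py <<'E'
def plan(target,head,n,p0=None,M=None):
    o,p,M0,h0=state()
    if p0 is None:
        p0=p; M=M0; print("t",round(o["time"],2),"p",p0.round(4),"head",round(h0,2),"f",np.round(o["contact_force"],1),"open",round(o["opening"],4),"down",M[:,0].round(4))
    h0=np.degrees(np.arctan2(M[1,1],M[0,1]))
    d=(np.array(target)-p0)/n; dh=((head-h0+180)%360-180)/n
    for i in range(n):
        R=M@Rn.from_euler('x',-dh*i,degrees=True).as_matrix()
        print([float(a) for a in (d@R).round(4)]+[round(float(-dh),2)])
E
python3 - <<'E'
from h import *
p,c=json.load(open("fit.json"))
c[0]-=.002;json.dump([p,c],open("fit.json","w"))
plan([*X(c,[-30,0,0])[0][:2],.18],np.degrees(c[2])+90,8)
E
```

```text
t 11.5 p [0.3574 0.2289 0.303 ] head 110.0 f [ 0.  -0.1  0.2] open 0.0917 down [ 0.0339  0.01   -0.9994]
[0.0157, -0.0011, 0.0098, 0.17]
[0.0157, -0.0011, 0.0098, 0.17]
[0.0157, -0.0011, 0.0098, 0.17]
[0.0157, -0.001, 0.0098, 0.17]
[0.0157, -0.001, 0.0098, 0.17]
[0.0157, -0.001, 0.0098, 0.17]
[0.0157, -0.001, 0.0098, 0.17]
[0.0157, -0.0009, 0.0098, 0.17]
```

Request:
{"method": "play_rows", "body": {
  "moves": [
    [[0.0157,-0.001,0.0098,0.17,1],[0.0157,-0.001,0.0098,0.17,1],[0.0157,-0.001,0.0098,0.17,1],[0.0157,-0.001,0.0098,0.17,1],[0.0157,-0.001,0.0098,0.17,1],[0.0157,-0.001,0.0098,0.17,1],[0.0157,-0.001,0.0098,0.17,1],[0.0157,-0.001,0.0098,0.17,1],[0,0,0,0,0.3],[0,0,0,0,0.3]]
  ]
}}

```text
time: 12.5
tool_pos: [0.4464, 0.2478, 0.1775]
tool_rot: [-0.028, 1.532, 0.28]
contact_force: [0.7, 0.4, 0.1]
opening: 0.0802
```

Run:
```python
from h import *
import cv2
p,c=json.load(open("fit.json"))
plan([*X(c,[-30,0,0])[0][:2],.118],np.degrees(c[2])+90,5)
im=robot.read_camera("wrist"); cv2.imwrite("pics/w3.png",im[:,:,::-1])
```

```text
t 12.5 p [0.4464 0.2478 0.1775] head 107.66 f [0.7 0.4 0.1] open 0.0802 down [ 0.0374  0.0108 -0.9992]
[0.0118, 0.0006, -0.0019, -0.2]
[0.0118, 0.0006, -0.0019, -0.2]
[0.0118, 0.0007, -0.0019, -0.2]
[0.0118, 0.0007, -0.0019, -0.2]
[0.0118, 0.0007, -0.0019, -0.2]
```

View pics/w3.png

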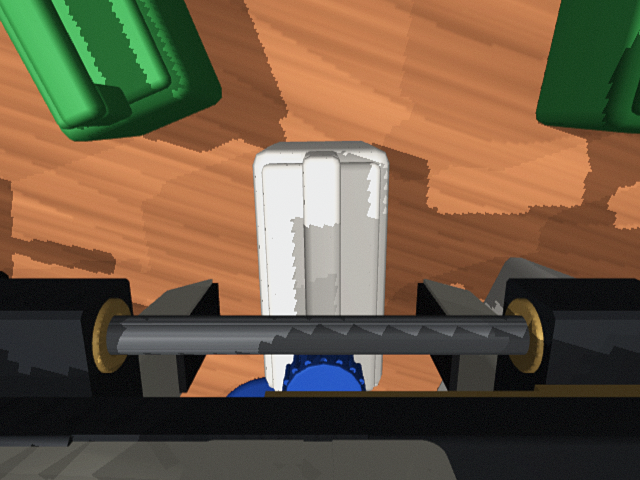

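Request:
{"method": "play_rows", "body": {
  "moves": [
    [[0.012,0.0006,-0.0019,-0.2,0.3],[0.012,0.0006,-0.0019,-0.2,0.3],[0.012,0.0007,-0.0019,-0.2,0.3],[0.012,0.0007,-0.0019,-0.2,0.3],[0.012,0.0007,-0.0019,-0.2,0.3],[0,0,0,0,0],[0,0,0,0,-0.3],[0,0,0,0,-0.3],[0,0,0,0,-0.3],[0,0,0,0,-0.3]]
  ],
  "grip_force": 20
}}

```text
time: 13.55
tool_pos: [0.441, 0.25, 0.1258]
tool_rot: [-0.019, 1.515, 0.305]
contact_force: [0.3, 0.5, 0.0]
opening: 0.0324
```

Run:
```python
from h import *
import cv2
p,c=json.load(open("fit.json"))
plan([*X(c,[-30,0,0])[0][:2],.117],np.degrees(c[2])+90,1)
im=robot.read_camera("wrist"); cv2.imwrite("pics/w4.png",im[:,:,::-1])
im=robot.read_camera("scene"); cv2.imwrite("pics/s4.png",cv2.resize(im[120:280,290:450],None,fx=3.7,fy=3.7,interpolation=cv2.INTER_CUBIC)[:,:,::-1])
```

```text
t 13.55 p [0.441  0.25   0.1258] head 108.6 f [0.3 0.5 0. ] open 0.0324 down [ 0.0527  0.0166 -0.9985]
[0.0087, -0.0006, -0.0034, -0.08]
```

View pics/w4.png

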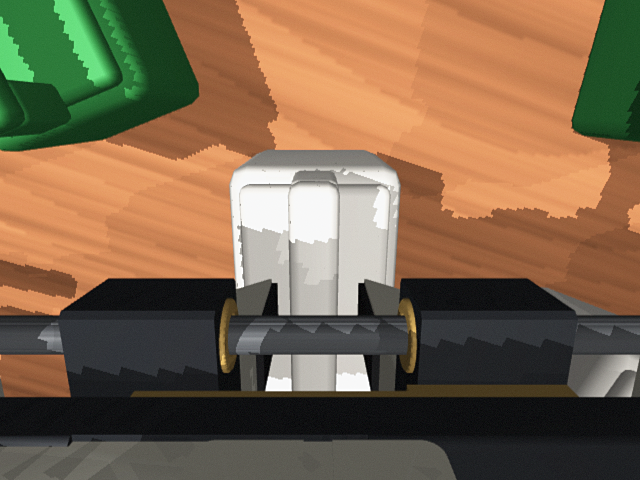

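View pics/s4.png

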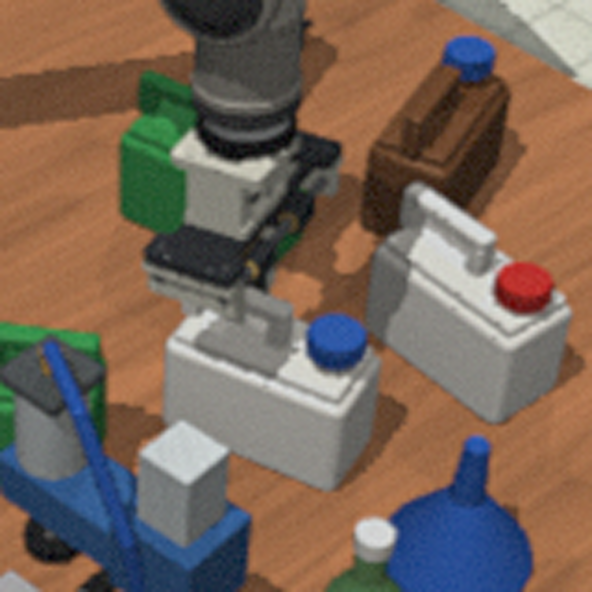

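Request:
{"method": "play_rows", "body": {
  "moves": [
    [[-0.03,0,0,0,0.3],[-0.03,0,0,0,0.3],[0,0,0,0,0.3],[0,0,0,0,0.3],[0,0,0,0,0.3],[0,0,0,0,0.3],[0,0,0,0,0.3],[0,0,0,0,0.3],[0,0,0,0,0.3],[0,0,0,0,0.3]]
  ]
}}

```text
time: 14.65
tool_pos: [0.4357, 0.248, 0.1831]
tool_rot: [-0.032, 1.524, 0.292]
contact_force: [-0.1, -0.3, 0.2]
opening: 0.0593
```

Run:
```python
from h import *
p,c=json.load(open("fit.json"))
plan([*X(c,[-30,0,0])[0][:2],.117],np.degrees(c[2])+90,1)
```

```text
t 14.65 p [0.4357 0.248  0.1831] head 108.58 f [-0.1 -0.3  0.2] open 0.0593 down [ 0.0444  0.0133 -0.9989]
[0.0662, -0.0003, -0.0003, -0.1]
```

Request:
{"method": "play_rows", "body": {
  "moves": [
    [[-0.008,0,0,0,0.3],[-0.008,0,0,0,0.3],[-0.008,0,0,0,0.3],[-0.008,0,0,0,0.3],[-0.008,0,0,0,0.3],[-0.008,0,0,0,0.3],[-0.008,0,0,0,0.3],[-0.008,0,0,0,0.3],[-0.008,0,0,0,0.3],[-0.008,0,0,0,0.3]]
  ]
}}

```text
time: 15.65
tool_pos: [0.4317, 0.2469, 0.2705]
tool_rot: [-0.03, 1.523, 0.294]
contact_force: [-0.5, -0.4, 0.9]
opening: 0.0596
```

Run:
```python
from h import *
p,c=json.load(open("fit.json"))
plan([*X(c,[-30,0,0])[0][:2],.117],np.degrees(c[2])+90,4)
```

```text
t 15.65 p [0.4317 0.2469 0.2705] head 108.58 f [-0.5 -0.4  0.9] open 0.0596 down [ 0.0453  0.0137 -0.9989]
[0.0384, -0.0001, -0.0001, -0.02]
[0.0384, -0.0001, -0.0001, -0.02]
[0.0384, -0.0001, -0.0001, -0.02]
[0.0384, -0.0001, -0.0001, -0.02]
```

Request:
{"method": "play_rows", "body": {
  "moves": [
    [[0.0384,0,0,0,0.3],[0.0384,0,0,0,0.3],[0.0384,0,0,0,0.3],[0.0354,0,0,0,0.3],[0,0,0,0,0],[0,0,0,0,-0.3],[0,0,0,0,-0.3],[0,0,0,0,-0.3],[0,0,0,0,-0.3],[0,0,0,0,-0.3]]
  ]
}}

```text
time: 16.65
tool_pos: [0.4457, 0.2518, 0.1279]
tool_rot: [-0.009, 1.504, 0.315]
contact_force: [-0.2, 0.4, -1.0]
opening: 0.0324
```

Run:
```python
from h import *
p,c=json.load(open("fit.json"))
plan([*X(c,[-30,0,0])[0][:2],.117],np.degrees(c[2])+90,1)
```

```text
t 16.65 p [0.4457 0.2518 0.1279] head 108.6 f [-0.2  0.4 -1. ] open 0.0324 down [ 0.0637  0.0208 -0.9977]
[0.0103, -0.0008, -0.0086, -0.08]
```

Request:
{"method": "play_rows", "body": {
  "moves": [
    [[0.005,0,-0.0035,0,-0.3],[0.005,-0.0008,-0.0035,0,-0.3],[0,0,0,0,-0.3],[0,0,0,0,-1],[0,0,0,0,-1],[0,0,0,0,-1],[0,0,0,0,-1],[0,0,0,0,-1],[0,0,0,0,-1],[0,0,0,0,-1]]
  ],
  "grip_force": 20
}}

```text
time: 17.65
tool_pos: [0.4394, 0.2486, 0.1172]
tool_rot: [-0.011, 1.503, 0.314]
contact_force: [0.3, -0.6, -0.3]
opening: 0.018
```

Run:
```python
from h import *
p,c=json.load(open("fit.json"))
plan([*X(c,[-30,0,0])[0][:2],.117],np.degrees(c[2])+90,1)
print(robot.observe()["torque"])
```

```text
t 17.65 p [0.4394 0.2486 0.1172] head 108.59 f [ 0.3 -0.6 -0.3] open 0.018 down [ 0.0641  0.0208 -0.9977]
[0.0001, 0.0002, -0.001, -0.08]
[ 0.0512265   0.08126119 -0.00197797]
```

Request:
{"method": "play_rows", "body": {
  "moves": [
    [[0,0,0,0,-1],[0,0,0,0,-1],[-0.012,0,0,0,-1],[-0.015,0,0,0,-1],[-0.015,0,0,0,-1],[-0.015,0,0,0,-1],[-0.015,0,0,0,-1],[-0.015,0,0,0,-1],[-0.015,0,0,0,-1],[-0.012,0,0,0,-1]]
  ],
  "grip_force": 60
}}

```text
time: 18.65
tool_pos: [0.4287, 0.2454, 0.2368]
tool_rot: [-0.01, 1.512, 0.315]
contact_force: [0.3, 0.9, -3.8]
opening: 0.0175
```

Run:
```python
from h import *
import cv2
p,c=json.load(open("fit.json"))
plan([.43,.2,.245],np.degrees(c[2])+90,1)
print(robot.observe()["torque"])
im=robot.read_camera("scene"); cv2.imwrite("pics/s5.png",cv2.resize(im[100:280,270:450],None,fx=3.3,fy=3.3,interpolation=cv2.INTER_CUBIC)[:,:,::-1])
im=robot.read_camera("wrist"); cv2.imwrite("pics/w5.png",im[:,:,::-1])
```

```text
t 18.65 p [0.4287 0.2454 0.2368] head 108.61 f [ 0.3  0.9 -3.8] open 0.0175 down [ 0.0562  0.0183 -0.9983]
[-0.009, -0.0435, -0.0127, -0.06]
[-0.00630606  0.13933338  0.01542281]
```

View pics/s5.png

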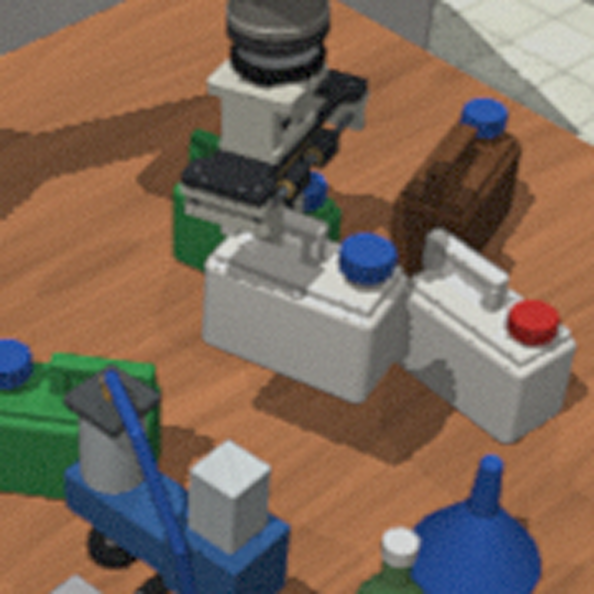

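View pics/w5.png

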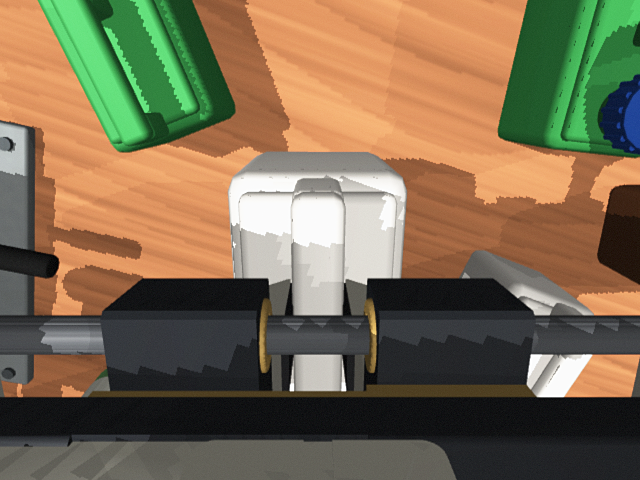

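```bash
cat >> h.py <<'E'
def grasp_rel():
    p,c=json.load(open("fit.json"))
    g=json.load(open("grasp.json")); M=np.array(g["M"]); t=np.array(g["p"])
    Rc=Rn.from_euler('z',c[2]).as_matrix(); return M.T@Rc, M.T@(np.array([c[0],c[1],0])-t)
def cannow():
    Rr,tr=grasp_rel(); o,p,M,h=state(); return M@Rr, p+M@tr
def canplan(px,py,z,n,pp,fwd=None):
    "can origin to press frame px,py (mm), z m, yaw of press"
    Rr,tr=grasp_rel(); o,p,M,h=state()
    Rc,pc=cannow(); yaw=np.arctan2(Rc[1,0],Rc[0,0]); dh=np.degrees(pp[2]-yaw)
    a=pp[2]; d=pc-[pp[0],pp[1],0]; loc=[1000*(np.cos(a)*d[0]+np.sin(a)*d[1]),1000*(-np.sin(a)*d[0]+np.cos(a)*d[1]),1000*pc[2]]
    print("t",round(o["time"],2),"can press mm",np.round(loc,1),"yawerr",round(-dh,2),"pitch(nose up+)",np.degrees(Rc[2,0]).round(2),"roll",np.degrees(Rc[2,1]).round(2),"f",np.round(o["contact_force"],1))
    M2=M@Rn.from_euler('x',-dh,degrees=True).as_matrix()
    goal=X(pp,[px,py,0])[0]; goal[2]=z
    tgt=goal-M2@tr
    print("tcp",p.round(4),"->",tgt.round(4)); d=(tgt-p)/n
    for i in range(n):
        R=M@Rn.from_euler('x',-dh/n*i,degrees=True).as_matrix(); print([float(x) for x in (d@R).round(4)]+[round(float(-dh/n),2)])
E
python3 - <<'E'
from h import *
M=Rn.from_euler('xyz',[-0.011,1.503,0.314]).as_matrix()
json.dump(dict(p=[.4394,.2486,.1172],M=M.tolist()),open("grasp.json","w"))
p,c=json.load(open("fit.json"))
pp=[.606,-.080,.110]; json.dump([pp,c],open("fit.json","w"))
Rr,tr=grasp_rel(); print(tr, cannow())
canplan(-117,0,.115,14,pp)
E
```

```text
[0.11889645 0.00035506 0.02101512] (array([[ 9.47322556e-01, -3.20239777e-01,  5.14388216e-03],
       [ 3.20236586e-01,  9.47336483e-01,  1.45457056e-03],
       [-5.33879859e-03,  2.69311765e-04,  9.99985712e-01]]), array([0.45631725, 0.25509607, 0.12016434]))
t 18.75 can press mm [-112.   349.5  120.2] yawerr 12.37 pitch(nose up+) -0.31 roll 0.02 f [-0.8 -0.2 -2.4]
tcp [0.4295 0.2457 0.2375] -> [ 0.4618 -0.0978  0.2324]
[0.0, -0.024, -0.0057, 0.88]
[0.0, -0.0241, -0.0053, 0.88]
[0.0, -0.0242, -0.0049, 0.88]
[0.0, -0.0242, -0.0045, 0.88]
[0.0, -0.0243, -0.0042, 0.88]
[0.0, -0.0244, -0.0038, 0.88]
[0.0, -0.0244, -0.0034, 0.88]
[0.0, -0.0245, -0.003, 0.88]
[0.0, -0.0245, -0.0027, 0.88]
[0.0, -0.0245, -0.0023, 0.88]
[0.0, -0.0246, -0.0019, 0.88]
[0.0, -0.0246, -0.0015, 0.88]
[0.0, -0.0246, -0.0011, 0.88]
[0.0, -0.0246, -0.0008, 0.88]
```

Request:
{"method": "play_rows", "body": {
  "moves": [
    [[0,-0.01,-0.0024,0.4,-1],[0,-0.02,-0.0045,0.88,-1],[0,-0.0242,-0.0049,0.88,-1],[0,-0.0242,-0.0045,0.88,-1],[0,-0.0243,-0.0042,0.88,-1],[0,-0.0244,-0.0038,0.88,-1],[0,-0.0244,-0.0034,0.88,-1],[0,-0.0245,-0.003,0.88,-1],[0,-0.0245,-0.0027,0.88,-1],[0,-0.0245,-0.0023,0.88,-1]]
  ]
}}

```text
time: 19.75
tool_pos: [0.4556, 0.014, 0.2374]
tool_rot: [0.243, 1.489, 0.416]
contact_force: [0.7, 4.9, 15.2]
opening: 0.0184
```

Run:
```python
from h import *
p,c=json.load(open("fit.json"))
canplan(-117,0,.115,8,p)
```

```text
t 19.75 can press mm [-109.   114.5  120.5] yawerr 3.68 pitch(nose up+) 0.65 roll 1.17 f [ 0.7  4.9 15.2]
tcp [0.4556 0.014  0.2374] -> [ 0.4601 -0.0994  0.2319]
[0.0003, -0.0141, -0.0019, 0.46]
[0.0003, -0.0141, -0.0018, 0.46]
[0.0003, -0.0141, -0.0017, 0.46]
[0.0003, -0.0141, -0.0016, 0.46]
[0.0003, -0.0141, -0.0015, 0.46]
[0.0003, -0.0141, -0.0014, 0.46]
[0.0003, -0.0141, -0.0012, 0.46]
[0.0003, -0.0141, -0.0011, 0.46]
```

Run:
```python
from h import *
import cv2
im=robot.read_camera("scene"); cv2.imwrite("pics/s6.png",cv2.resize(im[130:380,200:450],None,fx=2.4,fy=2.4,interpolation=cv2.INTER_CUBIC)[:,:,::-1])
im=robot.read_camera("top"); cv2.imwrite("pics/t6.png",cv2.resize(im[130:330,230:430],None,fx=3,fy=3,interpolation=cv2.INTER_CUBIC)[:,:,::-1])
o=robot.observe(); print(o["contact_force"],o["torque"],o["tool_pos"],o["opening"])
```

```text
[ 1.82114671  3.02594776 17.48333673] [ 1.35408188 -0.09186439 -0.02982435] [0.45687652 0.01189476 0.23813658] 0.018667129625402883
```

View pics/s6.png

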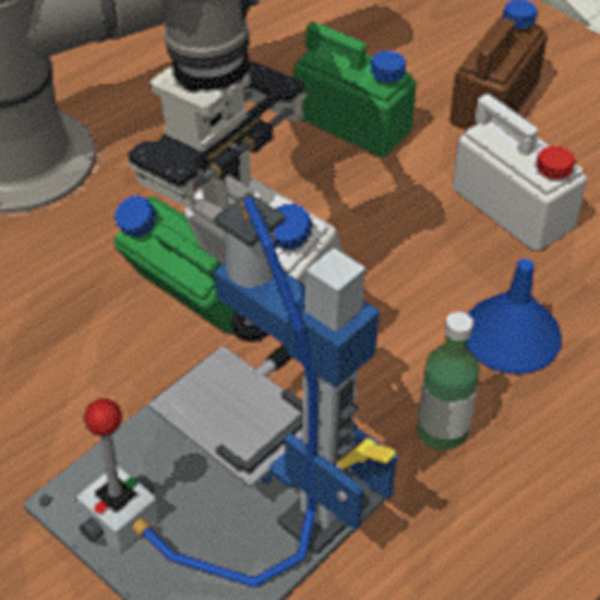

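View pics/t6.png

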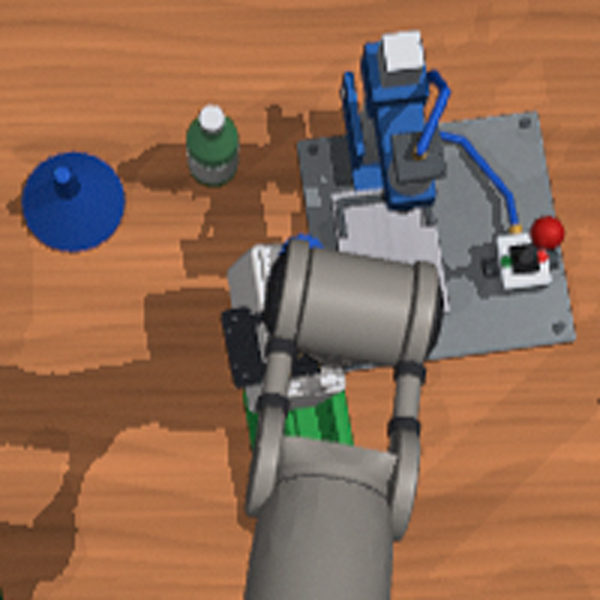

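My can has caught the green look-alike can: scene crop (185,265) shows it leaning. I'll back off the way I came, and upward.

Request:
{"method": "play_rows", "body": {
  "moves": [
    [[0,0.006,0.001,0,-1],[0,0.008,0.001,0,-1],[0,0.01,0.001,0,-1],[0,0.01,0.001,0,-1],[0,0.01,0.001,0,-1],[0,0.01,0.001,0,-1],[0,0.01,0.001,0,-1],[0,0.01,0.001,0,-1],[0,0,0,0,-1],[0,0,0,0,-1]]
  ]
}}

```text
time: 20.85
tool_pos: [0.4499, 0.0911, 0.2384]
tool_rot: [0.222, 1.491, 0.391]
contact_force: [0.2, -1.1, -2.8]
opening: 0.0184
```

Run:
```python
from h import *
import cv2
im=robot.read_camera("scene"); cv2.imwrite("pics/s7.png",cv2.resize(im[130:380,200:450],None,fx=2.4,fy=2.4,interpolation=cv2.INTER_CUBIC)[:,:,::-1])
im=robot.read_camera("top"); cv2.imwrite("pics/t7.png",cv2.resize(im[130:330,230:430],None,fx=3,fy=3,interpolation=cv2.INTER_CUBIC)[:,:,::-1])
im=robot.read_camera("wrist"); cv2.imwrite("pics/w7.png",im[:,:,::-1])
p,c=json.load(open("fit.json"))
canplan(-117,0,.115,1,p)
```

```text
t 21.0 can press mm [-106.4  190.9  121.6] yawerr 3.4 pitch(nose up+) 0.57 roll 1.06 f [ 0.2 -0.5 -2.8]
tcp [0.4499 0.0906 0.2385] -> [ 0.4602 -0.0991  0.2319]
[0.0015, -0.1888, -0.0219, 3.4]
```

View pics/s7.png

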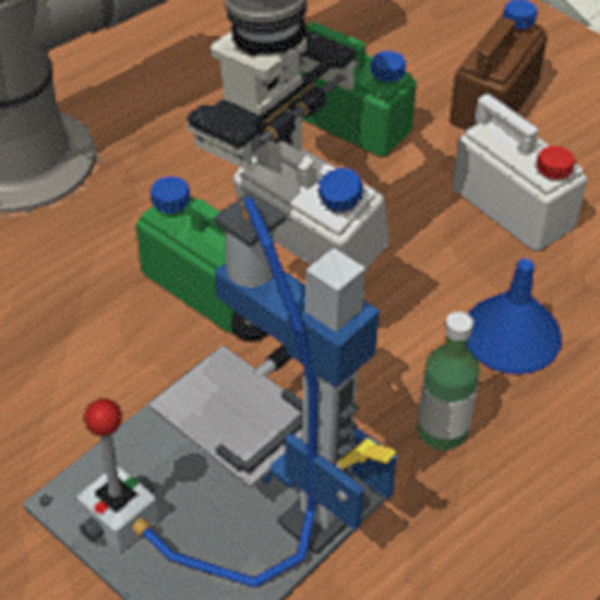

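View pics/w7.png

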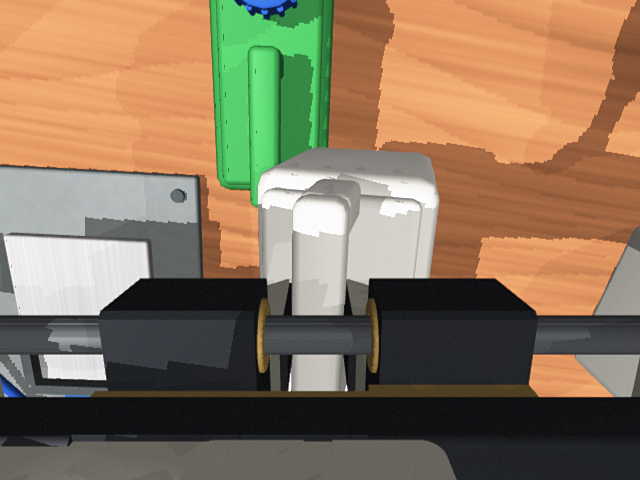

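View pics/t7.png

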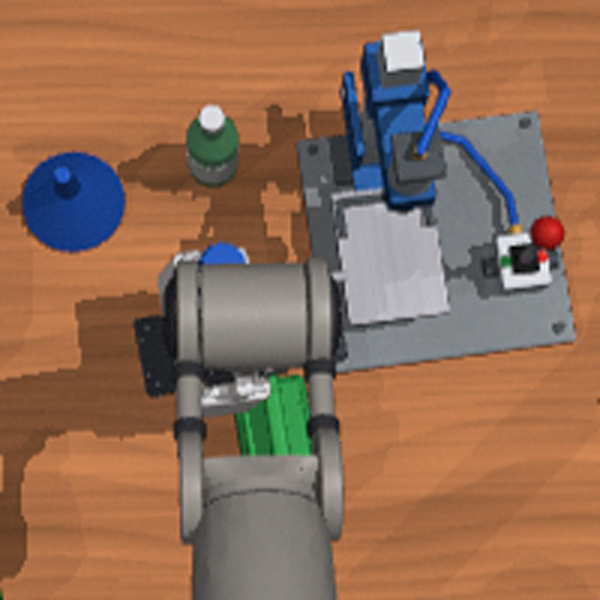

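Run:
```python
import cv2
a=cv2.imread("pics/w5.png")[130:400,180:480];b=cv2.imread("pics/w7.png")[130:400,180:480]
cv2.imwrite("pics/cmp.png",cv2.hconcat([cv2.resize(x,None,fx=1.33,fy=2) for x in (a,b)]))
s=cv2.imread("pics/s7.png")[100:300,100:420]
cv2.imwrite("pics/s7z.png",cv2.resize(s,None,fx=2.4,fy=2.4,interpolation=cv2.INTER_CUBIC))
```

```text
(no output)
```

View pics/cmp.png

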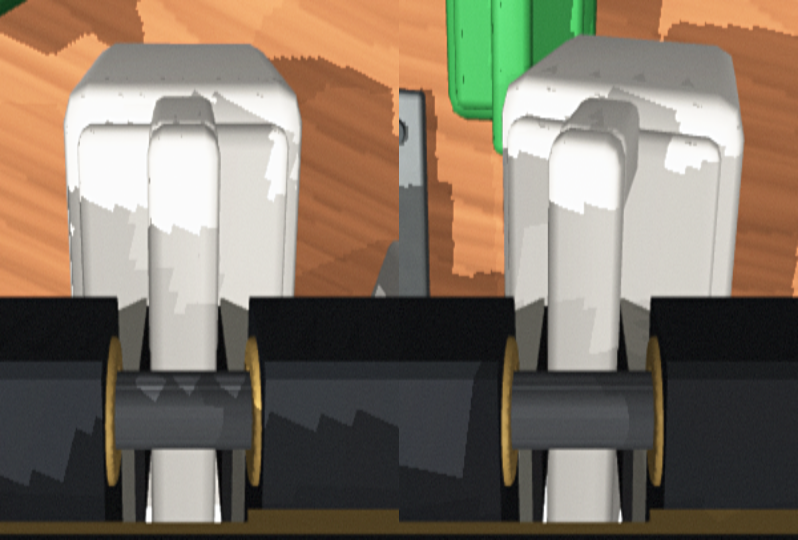

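View pics/s7z.png

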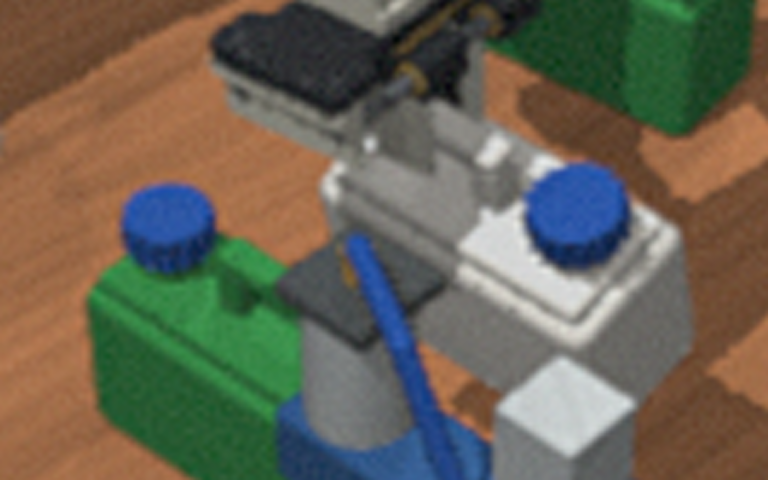

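Run:
```python
from h import *
plan([.445,.25,.2],108.6,8)
```

```text
t 21.0 p [0.4499 0.0906 0.2385] head 99.66 f [ 0.2 -0.5 -2.8] open 0.0182 down [ 0.0736  0.0305 -0.9968]
[0.0054, 0.0197, 0.0023, -1.12]
[0.0054, 0.0196, 0.0027, -1.12]
[0.0054, 0.0196, 0.0031, -1.12]
[0.0054, 0.0195, 0.0035, -1.12]
[0.0054, 0.0194, 0.0039, -1.12]
[0.0054, 0.0193, 0.0042, -1.12]
[0.0054, 0.0193, 0.0046, -1.12]
[0.0054, 0.0192, 0.005, -1.12]
```

Request:
{"method": "play_rows", "body": {
  "moves": [
    [[0.003,0.012,0.0015,-0.8,-1],[0.0054,0.0196,0.0027,-1.12,-1],[0.0054,0.0196,0.0031,-1.12,-1],[0.0054,0.0195,0.0035,-1.12,-1],[0.0054,0.0194,0.0039,-1.12,-1],[0.0054,0.0193,0.0042,-1.12,-1],[0.0054,0.0193,0.0046,-1.12,-1],[0.0054,0.0192,0.005,-1.12,-1],[0,0.006,0,0,-1],[0,0,0,0,-1]]
  ]
}}

```text
time: 22.0
tool_pos: [0.4436, 0.2565, 0.1989]
tool_rot: [0.074, 1.491, 0.396]
contact_force: [0.7, -0.1, -2.9]
opening: 0.0181
```

Run:
```python
from h import *
import cv2
plan([.445,.25,.14],108.6,6)
im=robot.read_camera("wrist"); cv2.imwrite("pics/w8.png",im[:,:,::-1])
im=robot.read_camera("scene"); cv2.imwrite("pics/s8.png",cv2.resize(im[130:280,270:450],None,fx=4,fy=4,interpolation=cv2.INTER_CUBIC)[:,:,::-1])
```

```text
t 22.0 p [0.4436 0.2565 0.1989] head 108.49 f [ 0.7 -0.1 -2.9] open 0.0181 down [ 0.0736  0.0308 -0.9968]
[0.0098, -0.0012, -0.0009, -0.02]
[0.0098, -0.0012, -0.0009, -0.02]
[0.0098, -0.0012, -0.0009, -0.02]
[0.0098, -0.0012, -0.0009, -0.02]
[0.0098, -0.0012, -0.0009, -0.02]
[0.0098, -0.0012, -0.0009, -0.02]
```

View pics/w8.png

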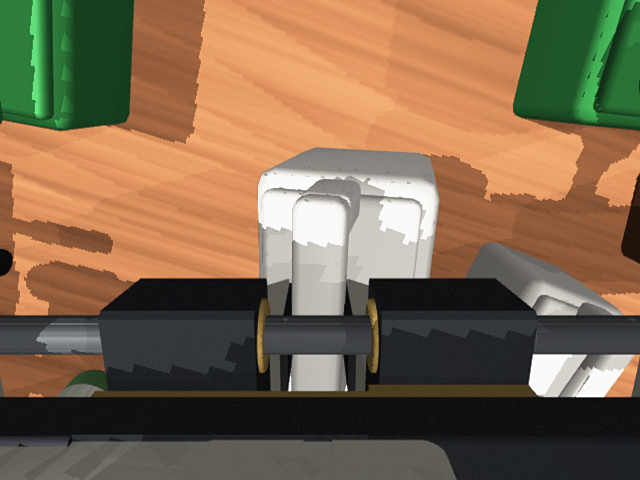

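View pics/s8.png

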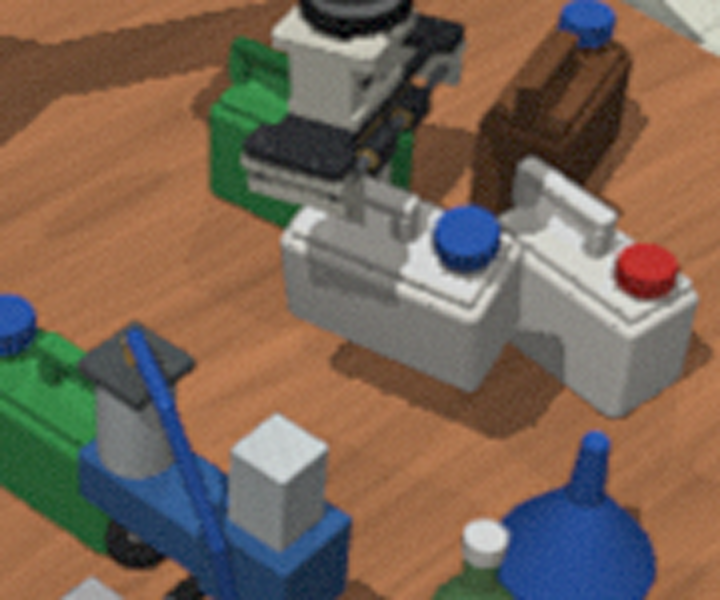

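Run:
```python
from h import *
plan([.442,.235,.128],108.5,8)
```

```text
t 22.1 p [0.4439 0.2556 0.1992] head 108.43 f [ 0.1  0.5 -2.5] open 0.0185 down [ 0.0741  0.0306 -0.9968]
[0.0088, -0.0024, -0.0017, -0.01]
[0.0088, -0.0024, -0.0017, -0.01]
[0.0088, -0.0024, -0.0017, -0.01]
[0.0088, -0.0024, -0.0017, -0.01]
[0.0088, -0.0024, -0.0017, -0.01]
[0.0088, -0.0024, -0.0017, -0.01]
[0.0088, -0.0024, -0.0018, -0.01]
[0.0088, -0.0024, -0.0018, -0.01]
```

Request:
{"method": "play_rows", "body": {
  "moves": [
    [[0.0088,-0.0024,-0.0017,0,-1],[0.0088,-0.0024,-0.0017,0,-1],[0.0088,-0.0024,-0.0017,0,-1],[0.0088,-0.0024,-0.0017,0,-1],[0.0088,-0.0024,-0.0017,0,-1],[0.0088,-0.0024,-0.0017,0,-1],[0.0088,-0.0024,-0.0017,0,-1],[0.006,-0.0024,-0.0017,0,-1],[0,0,0,0,-1],[0,0,0,0,-1]]
  ]
}}

```text
time: 23.1
tool_pos: [0.4421, 0.2301, 0.124]
tool_rot: [0.064, 1.492, 0.381]
contact_force: [0.4, 0.1, -2.8]
opening: 0.0182
```

Not in contact yet. I'll lower further in small steps.

Request:
{"method": "play_rows", "body": {
  "moves": [
    [[0.001,0,0,0,-1],[0.001,0,0,0,-1],[0.001,0,0,0,-1],[0.001,0,0,0,-1],[0.001,0,0,0,-1],[0,0,0,0,-1],[0,0,0,0,-1],[0,0,0,0,-1],[0,0,0,0,-1],[0,0,0,0,-1]]
  ]
}}

```text
time: 24.1
tool_pos: [0.4436, 0.231, 0.1205]
tool_rot: [0.062, 1.488, 0.379]
contact_force: [-1.7, 0.3, -1.5]
opening: 0.0181
```

Run:
```python
from h import *
import cv2
im=robot.read_camera("scene"); cv2.imwrite("pics/s9.png",cv2.resize(im[130:280,270:450],None,fx=4,fy=4,interpolation=cv2.INTER_CUBIC)[:,:,::-1])
```

```text
(no output)
```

View pics/s9.png

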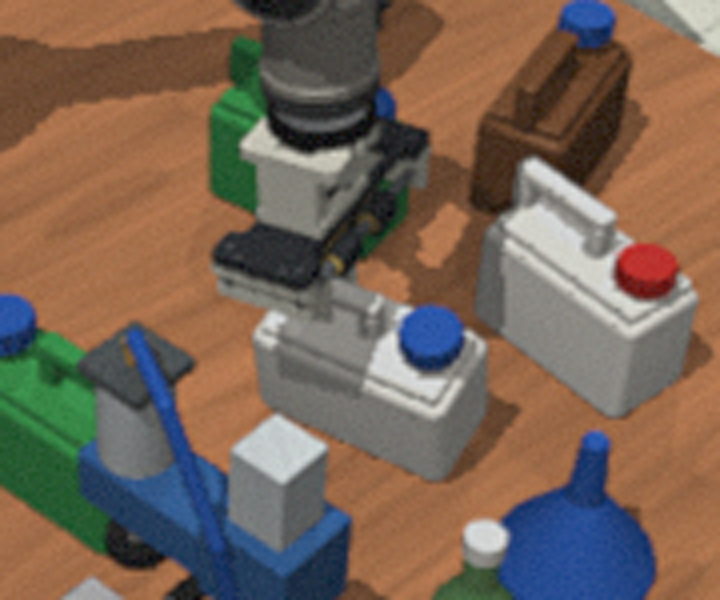

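Request:
{"method": "play_rows", "body": {
  "moves": [
    [[0.001,0,0,0,-1],[0,0,0,0,-1],[0,0,0,0,-1],[0,0,0,0,-0.58],[0,0,0,0,-0.56],[0,0,0,0,-0.54],[0,0,0,0,-0.5],[0,0,0,0,-0.4],[0,0,0,0,-0.2],[0,0,0,0,0]]
  ],
  "grip_force": 3
}}

```text
time: 25.15
tool_pos: [0.4446, 0.2317, 0.1202]
tool_rot: [0.067, 1.485, 0.384]
contact_force: [-0.6, -0.1, -0.4]
opening: 0.0393
```

Run:
```python
from h import *
import cv2
C=robot.get_calibration("wrist"); np.savez("w10.npz",mtx=C["mtx"],view=C["view"])
im=robot.read_camera("wrist"); cv2.imwrite("pics/w10.png",im[:,:,::-1])
im=robot.read_camera("scene"); cv2.imwrite("pics/s10.png",cv2.resize(im[130:280,270:450],None,fx=4,fy=4,interpolation=cv2.INTER_CUBIC)[:,:,::-1])
plan([.442,.235,.128],108.5,1)
```

```text
t 25.25 p [0.4446 0.2318 0.1201] head 108.19 f [-0.5  1.2 -0.7] open 0.0441 down [ 0.0793  0.0321 -0.9963]
[-0.0079, 0.004, -0.0008, -0.31]
```

View pics/s10.png

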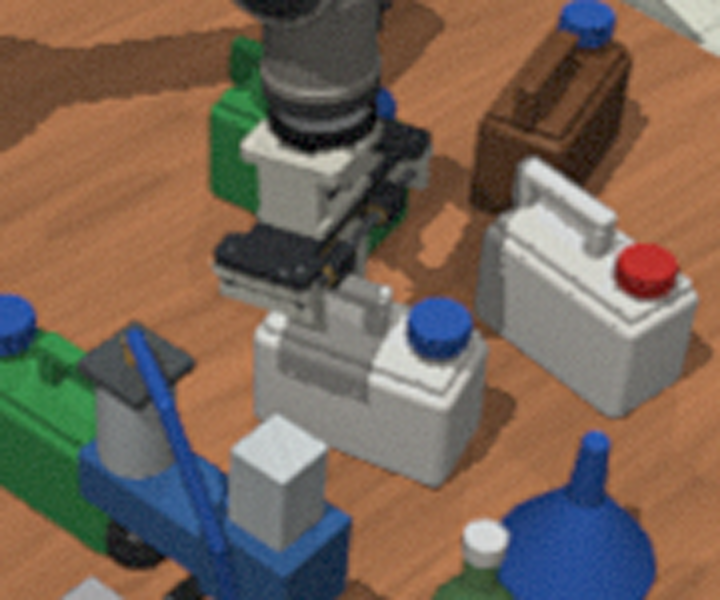

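View pics/w10.png

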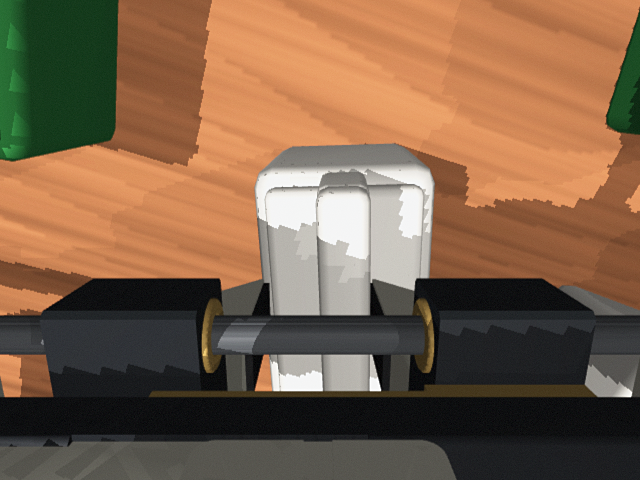

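Request:
{"method": "play_rows", "body": {
  "moves": [
    [[0.0015,0.004,0,0,0],[0.0015,0.004,-0.001,0,0],[0,0,0,0,0],[0,0,0,0,-1],[0,0,0,0,-1],[0,0,0,0,-1],[0,0,0,0,-1],[0,0,0,0,-1],[0,0,0,0,-1],[0,0,0,0,-1]]
  ],
  "grip_force": 15
}}

```text
time: 26.25
tool_pos: [0.4408, 0.2397, 0.1166]
tool_rot: [0.066, 1.486, 0.383]
contact_force: [-0.6, 1.1, -0.6]
opening: 0.0181
```

Run:
```python
from h import *
import cv2
plan([.442,.235,.128],108.5,1)
im=robot.read_camera("scene"); cv2.imwrite("pics/s11f.png",im[:,:,::-1]); cv2.imwrite("pics/s11.png",cv2.resize(im[180:260,320:410],None,fx=7,fy=7,interpolation=cv2.INTER_CUBIC)[:,:,::-1])
im=robot.read_camera("wrist"); cv2.imwrite("pics/w11.png",im[:,:,::-1])
im=robot.read_camera("top"); cv2.imwrite("pics/t11.png",cv2.resize(im[205:305,215:335],None,fx=6,fy=6,interpolation=cv2.INTER_CUBIC)[:,:,::-1])
```

```text
t 26.25 p [0.4408 0.2397 0.1166] head 108.19 f [-0.6  1.1 -0.6] open 0.0181 down [ 0.0784  0.0316 -0.9964]
[-0.0114, -0.0047, 0.0007, -0.31]
```

View pics/s11.png

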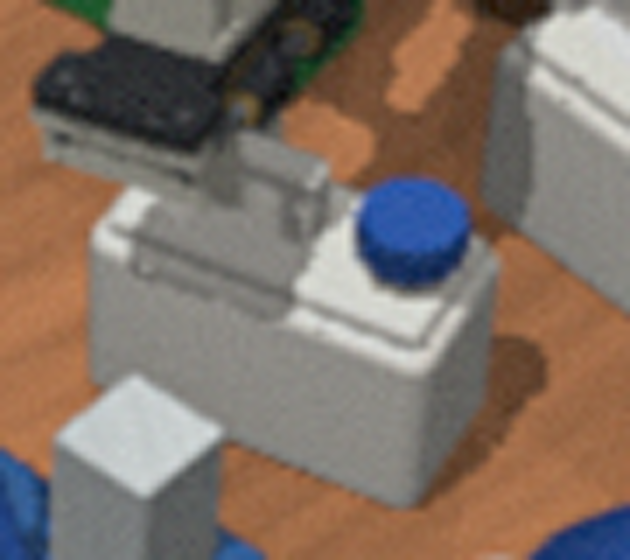

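View pics/w11.png

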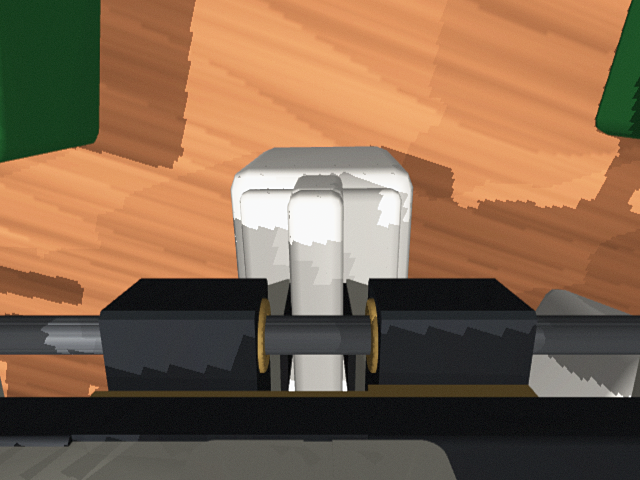

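View pics/t11.png

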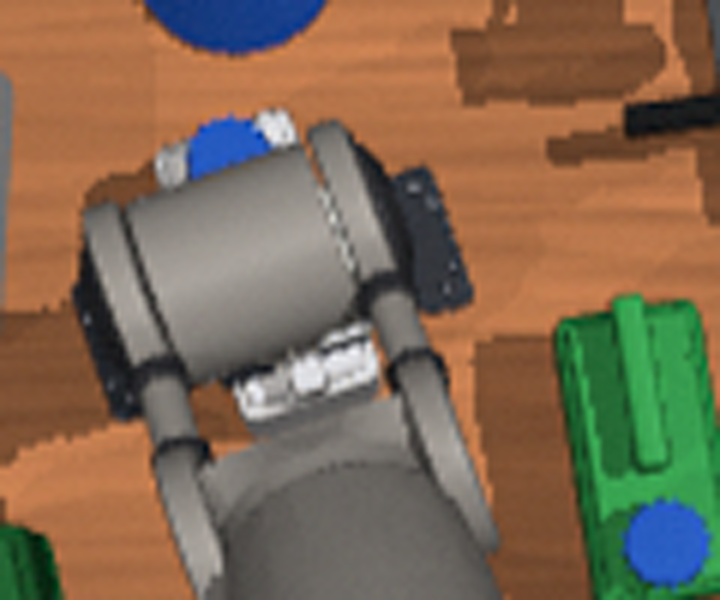

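Request:
{"method": "play_rows", "body": {
  "moves": [
    [[0,0,0,0,-0.45],[0,0,0,0,-0.4],[0,0,0,0,-0.4],[0,0.0005,0,0,-0.4],[0,0,0,0,-1],[0,0,0,0,-1],[0,0,0,0,-1],[0,0,0,0,-1],[0,0,0,0,-1],[0,0,0,0,-1]]
  ],
  "grip_force": 15
}}

```text
time: 27.4
tool_pos: [0.4409, 0.2404, 0.1169]
tool_rot: [0.067, 1.485, 0.384]
contact_force: [-0.6, 0.5, -0.4]
opening: 0.0183
```

Run:
```python
from h import *
import cv2
plan([.442,.235,.128],108.5,1)
C=robot.get_calibration("wrist"); np.savez("w12.npz",mtx=C["mtx"],view=C["view"])
im=robot.read_camera("wrist"); cv2.imwrite("pics/w12.png",cv2.resize(im[130:400,180:480],None,fx=2,fy=2,interpolation=cv2.INTER_CUBIC)[:,:,::-1])
```

```text
t 27.4 p [0.4409 0.2404 0.1169] head 108.2 f [-0.6  0.5 -0.4] open 0.0183 down [ 0.0793  0.0321 -0.9963]
[-0.0112, -0.0054, 0.0003, -0.3]
```

View pics/w12.png

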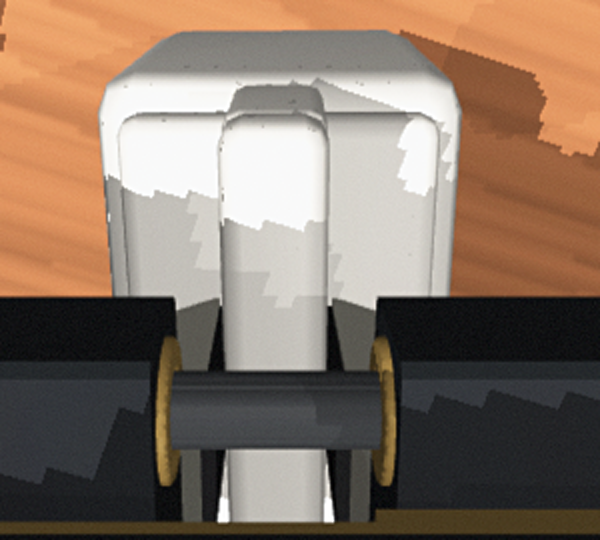

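Run:
```python
from h import *
np.set_printoptions(precision=4,suppress=True)
S=robot.get_calibration("scene");T=robot.get_calibration("top")
for a in ((428,212),(413,217)): print("capS",ray(S,crop(a,7,[320,180]),.137))
for a in ((415,505),(403,505)): print("cornerS",ray(S,crop(a,7,[320,180]),0))
print("capT",ray(T,crop((217,159),6,[215,205]),.137),ray(T,crop((228,159),6,[215,205]),.137))
p,c=json.load(open("fit.json")); print(c,X(c,[52,0,137]),X(c,[80,-40,0]))
C=dict(np.load("w12.npz")); cu=lambda a:(a+.5)/2-.5+180; cv=lambda a:(a+.5)/2-.5+130
def f(q):
    P=lambda L: proj(C,X(q,L))[0]
    return np.array([P([-70,0,142])[0]-cu(274),P([-20,0,142])[0]-cu(276.5),(P([-72,40,95])[0]+P([-72,-40,95])[0])/2-cu(281),P([-80,0,141])[1]-cv(118),P([-80,0,0])[1]-cv(32)])
s=least_squares(f,[.467,.25,.32]);print(s.x,s.fun)
g=np.array([.4409,.2404]); q=s.x;d=g-q[:2];print(d@[np.cos(q[2]),np.sin(q[2])],d@[-np.sin(q[2]),np.cos(q[2])])
```

```text
capS [0.5172 0.272  0.137 ]
capS [0.5153 0.2653 0.137 ]
cornerS [0.5459 0.2521 0.    ]
cornerS [0.5426 0.2483 0.    ]
capT [0.5146 0.275  0.137 ] [0.5145 0.2692 0.137 ]
[0.46681645782489856, 0.2581196524636996, 0.3259717053979067] [[0.5161 0.2748 0.137 ]] [[0.5554 0.2458 0.    ]]
[0.4682 0.2489 0.3152] [ 1.9108  0.0455 -2.601   1.7187 -3.3633]
-0.02854536538081801 0.00038688637398892335
```

Run:
```python
from h import *
np.set_printoptions(precision=4,suppress=True)
T=robot.get_calibration("top"); p,c=json.load(open("fit.json")); a=p[2]
for n,uv,z in (("farL",(557,325),.105),("farR",(695,302),.105),("cap",(667,543),.137),("barfar",(630,297),.142)):
    w=ray(T,crop(uv,6,[215,205]),z); d=w[:2]-p[:2]; print(n,w,1000*(np.cos(a)*d[0]+np.sin(a)*d[1]),1000*(-np.sin(a)*d[0]+np.cos(a)*d[1]))
M=Rn.from_euler('xyz',[.067,1.485,.384]).as_matrix()
json.dump(dict(p=[.4409,.2404,.1169],M=M.tolist()),open("grasp.json","w"))
json.dump([p,[.4669,.2490,.32]],open("fit.json","w"))
o,pp,M,h=state()
plan(pp+[0,0,.155],h,10)
canplan(-122,0,.155,10,p)
```

```text
farL [0.4266 0.0967 0.105 ] -158.87019066385645 195.31701289659185
farR [0.4376 0.0224 0.105 ] -156.11272171423468 120.24547925872102
cap [0.3071 0.0419 0.137 ] -283.7408334893545 153.9636545968911
barfar [0.4359 0.0583 0.142 ] -153.85655186052506 156.1161949390626
t 27.45 p [0.4409 0.2404 0.1169] head 108.19 f [-0.8 -0.1 -0.6] open 0.0178 down [ 0.0793  0.0321 -0.9963]
[-0.0154, 0.0001, 0.0013, -0.0]
[-0.0154, 0.0001, 0.0013, -0.0]
[-0.0154, 0.0001, 0.0013, -0.0]
[-0.0154, 0.0001, 0.0013, -0.0]
[-0.0154, 0.0001, 0.0013, -0.0]
[-0.0154, 0.0001, 0.0013, -0.0]
[-0.0154, 0.0001, 0.0013, -0.0]
[-0.0154, 0.0001, 0.0013, -0.0]
[-0.0154, 0.0001, 0.0013, -0.0]
[-0.0154, 0.0001, 0.0013, -0.0]
t 27.45 can press mm [-102.1  342.3   -0. ] yawerr 12.05 pitch(nose up+) -0.01 roll -0.0 f [-0.8 -0.1 -0.6]
tcp [0.4409 0.2404 0.1169] -> [ 0.4581 -0.0984  0.272 ]
[-0.0164, -0.0326, -0.0076, 1.2]
[-0.0164, -0.0328, -0.0069, 1.2]
[-0.0164, -0.0329, -0.0062, 1.2]
[-0.0164, -0.033, -0.0055, 1.2]
[-0.0164, -0.0332, -0.0048, 1.2]
[-0.0164, -0.0332, -0.0041, 1.2]
[-0.0164, -0.0333, -0.0034, 1.2]
[-0.0164, -0.0334, -0.0027, 1.2]
[-0.0164, -0.0334, -0.002, 1.2]
[-0.0164, -0.0335, -0.0013, 1.2]
```

Request:
{"method": "play_rows", "body": {
  "moves": [
    [[0,0,0,0,-1],[-0.014,0,0.001,0,-1],[-0.018,0,0.0013,0,-1],[-0.018,0,0.0013,0,-1],[-0.018,0,0.0013,0,-1],[-0.018,0,0.0013,0,-1],[-0.018,0,0.0013,0,-1],[-0.018,0,0.0013,0,-1],[-0.018,0,0.0013,0,-1],[-0.018,0,0.0013,0,-1]]
  ],
  "grip_force": 60
}}

```text
time: 28.45
tool_pos: [0.4359, 0.2367, 0.2751]
tool_rot: [0.056, 1.501, 0.372]
contact_force: [0.2, 0.2, -2.8]
opening: 0.0176
```

Run:
```python
from h import *
p,c=json.load(open("fit.json"))
canplan(-122,0,.160,14,p)
```

```text
t 28.45 can press mm [-109.3  338.5  157.7] yawerr 12.01 pitch(nose up+) -0.93 roll -0.1 f [ 0.2  0.2 -2.8]
tcp [0.4359 0.2367 0.2751] -> [ 0.4598 -0.0976  0.2774]
[-0.0007, -0.0232, -0.0058, 0.86]
[-0.0007, -0.0233, -0.0054, 0.86]
[-0.0007, -0.0234, -0.0051, 0.86]
[-0.0007, -0.0235, -0.0047, 0.86]
[-0.0007, -0.0235, -0.0044, 0.86]
[-0.0007, -0.0236, -0.004, 0.86]
[-0.0007, -0.0236, -0.0037, 0.86]
[-0.0007, -0.0237, -0.0033, 0.86]
[-0.0007, -0.0237, -0.003, 0.86]
[-0.0007, -0.0238, -0.0026, 0.86]
[-0.0007, -0.0238, -0.0023, 0.86]
[-0.0007, -0.0239, -0.0019, 0.86]
[-0.0007, -0.0239, -0.0015, 0.86]
[-0.0007, -0.0239, -0.0012, 0.86]
```

Request:
{"method": "play_rows", "body": {
  "moves": [
    [[-0.001,-0.012,-0.003,0.5,-1],[-0.0007,-0.02,-0.0054,0.86,-1],[-0.0007,-0.0234,-0.0051,0.86,-1],[-0.0007,-0.0235,-0.0047,0.86,-1],[-0.0007,-0.0235,-0.0044,0.86,-1],[-0.0007,-0.0236,-0.004,0.86,-1],[-0.0007,-0.0236,-0.0037,0.86,-1],[-0.0007,-0.0237,-0.0033,0.86,-1],[-0.0007,-0.0237,-0.003,0.86,-1],[-0.0007,-0.0238,-0.0026,0.86,-1]]
  ]
}}

```text
time: 29.45
tool_pos: [0.4463, -0.0005, 0.2686]
tool_rot: [0.245, 1.514, 0.412]
contact_force: [0.1, 0.2, -2.8]
opening: 0.0177
```

Run:
```python
from h import *
p,c=json.load(open("fit.json"))
canplan(-122,0,.140,8,p)
```

```text
t 29.45 can press mm [-126.3   98.9  150.9] yawerr 3.47 pitch(nose up+) -1.75 roll 0.46 f [ 0.1  0.2 -2.8]
tcp [ 0.4463 -0.0005  0.2686] -> [ 0.4613 -0.0973  0.2577]
[0.0012, -0.0123, -0.0002, 0.43]
[0.0012, -0.0123, -0.0001, 0.43]
[0.0012, -0.0123, -0.0, 0.43]
[0.0012, -0.0123, 0.0, 0.43]
[0.0012, -0.0123, 0.0001, 0.43]
[0.0012, -0.0123, 0.0002, 0.43]
[0.0012, -0.0123, 0.0003, 0.43]
[0.0012, -0.0123, 0.0004, 0.43]
```

Request:
{"method": "play_rows", "body": {
  "moves": [
    [[0.0012,-0.0123,0,0.43,-1],[0.0012,-0.0123,0,0.43,-1],[0.0012,-0.0123,0,0.43,-1],[0.0012,-0.0123,0,0.43,-1],[0.0012,-0.0123,0,0.43,-1],[0.0012,-0.0123,0,0.43,-1],[0.0012,-0.0123,0,0.43,-1],[0.0012,-0.0123,0,0.43,-1],[0,0,0,0,-1],[0,0,0,0,-1]]
  ]
}}

```text
time: 30.45
tool_pos: [0.4566, -0.1102, 0.2509]
tool_rot: [0.392, 1.523, 0.487]
contact_force: [0.3, 0.4, -2.8]
opening: 0.0175
```

Run:
```python
from h import *
import cv2
p,c=json.load(open("fit.json"))
C=robot.get_calibration("wrist"); np.savez("w13.npz",mtx=C["mtx"],view=C["view"])
im=robot.read_camera("wrist"); cv2.imwrite("pics/w13.png",im[:,:,::-1])
im=robot.read_camera("scene"); cv2.imwrite("pics/s13.png",cv2.resize(im[200:400,200:400],None,fx=3,fy=3,interpolation=cv2.INTER_CUBIC)[:,:,::-1])
im=robot.read_camera("top"); cv2.imwrite("pics/t13.png",cv2.resize(im[130:270,290:440],None,fx=5,fy=5,interpolation=cv2.INTER_CUBIC)[:,:,::-1])
canplan(-120,0,.086,8,p)
```

```text
t 30.6 can press mm [-129.1  -11.8  133.1] yawerr -0.59 pitch(nose up+) -2.33 roll 0.72 f [-0.3 -0.5 -3.2]
tcp [ 0.4567 -0.1096  0.251 ] -> [ 0.4644 -0.097   0.2039]
[0.006, 0.0014, 0.0008, -0.07]
[0.006, 0.0014, 0.0008, -0.07]
[0.006, 0.0014, 0.0009, -0.07]
[0.006, 0.0014, 0.0009, -0.07]
[0.006, 0.0014, 0.0009, -0.07]
[0.006, 0.0014, 0.0009, -0.07]
[0.006, 0.0014, 0.0009, -0.07]
[0.006, 0.0014, 0.0009, -0.07]
```

View pics/w13.png

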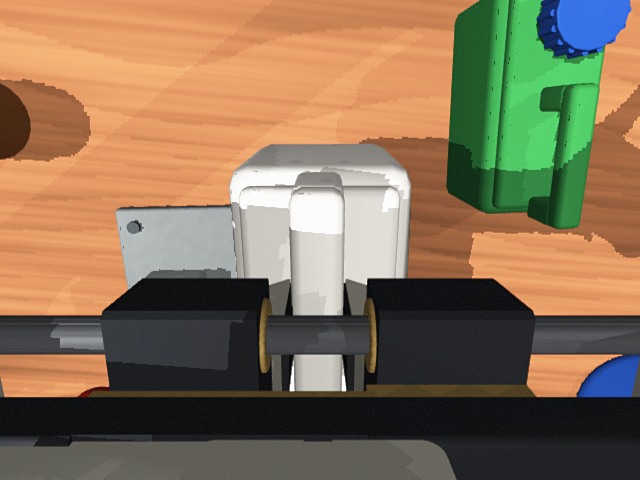

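View pics/s13.png

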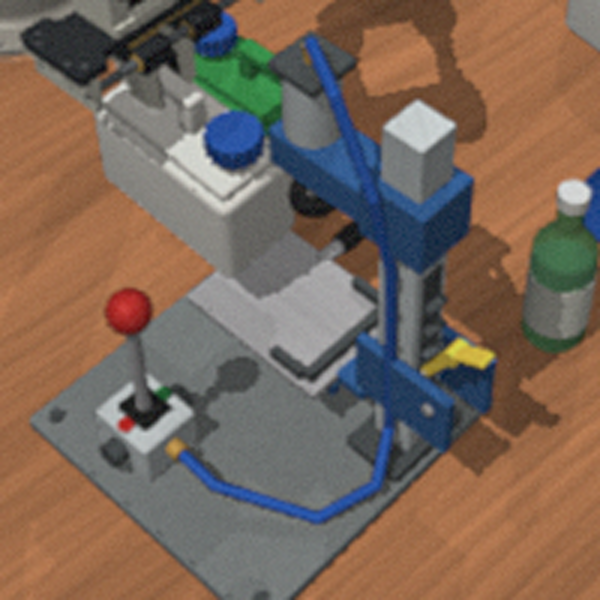

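View pics/t13.png

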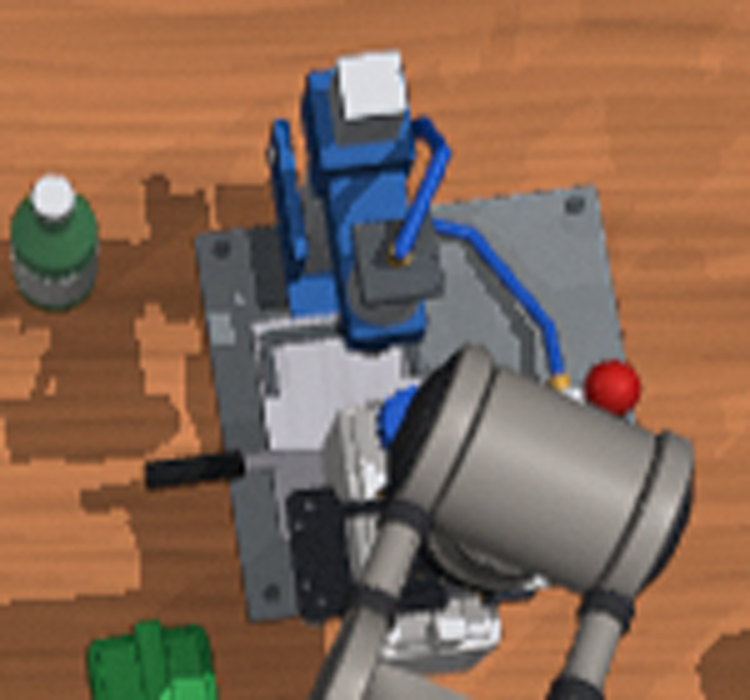

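Request:
{"method": "play_rows", "body": {
  "moves": [
    [[0.004,0.0012,0.0008,0,-1],[0.006,0.0014,0.0008,0,-1],[0.006,0.0014,0.0009,0,-1],[0.006,0.0014,0.0009,-0.1,-1],[0.006,0.0014,0.0009,-0.1,-1],[0.006,0.0014,0.0009,-0.1,-1],[0.006,0.0014,0.0009,-0.1,-1],[0.003,0.001,0.0009,-0.1,-1],[0,0,0,0,-1],[0,0,0,0,-1]]
  ]
}}

```text
time: 31.6
tool_pos: [0.4648, -0.0944, 0.2042]
tool_rot: [0.401, 1.523, 0.509]
contact_force: [0.1, -0.3, -2.8]
opening: 0.0173
```

Run:
```python
from h import *
p,c=json.load(open("fit.json"))
canplan(-120,0,.086,4,p)
```

```text
t 31.6 can press mm [-119.4    2.7   86.3] yawerr 0.12 pitch(nose up+) -2.38 roll 0.75 f [ 0.1 -0.3 -2.8]
tcp [ 0.4648 -0.0944  0.2042] -> [ 0.4645 -0.0972  0.2039]
[0.0001, -0.0007, -0.0001, 0.03]
[0.0001, -0.0007, -0.0001, 0.03]
[0.0001, -0.0007, -0.0001, 0.03]
[0.0001, -0.0007, -0.0001, 0.03]
```

Run:
```python
from h import *
import cv2
p,c=json.load(open("fit.json"))
im0=robot.read_camera("scene").copy(); im1=robot.read_camera("top").copy()
Rc,pc=cannow()
def dr(im,C,W,col):
    for u in proj(C,W): cv2.circle(im,tuple(int(round(a)) for a in u),1,col,-1)
S=robot.get_calibration("scene");T=robot.get_calibration("top")
nest=np.array([[31,45,88],[31,-45,88],[-3,45,88],[-3,-45,88],[-101,56,78],[-101,-56,78],[49,56,78],[49,-56,78]])
can=np.array([[52,0,137],[80,40,105],[80,-40,105],[80,-40,0],[80,40,0],[-80,-40,0],[-80,-40,105]])/1000.
for im,C in ((im0,S),(im1,T)):
    dr(im,C,X(p,nest),(0,255,0)); dr(im,C,can@Rc.T+pc,(255,0,255))
cv2.imwrite("pics/s14.png",cv2.resize(im0[220:360,230:380],None,fx=5,fy=5,interpolation=cv2.INTER_CUBIC)[:,:,::-1])
cv2.imwrite("pics/t14.png",cv2.resize(im1[180:270,320:410],None,fx=7,fy=7,interpolation=cv2.INTER_CUBIC)[:,:,::-1])
```

```text
(no output)
```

View pics/s14.png

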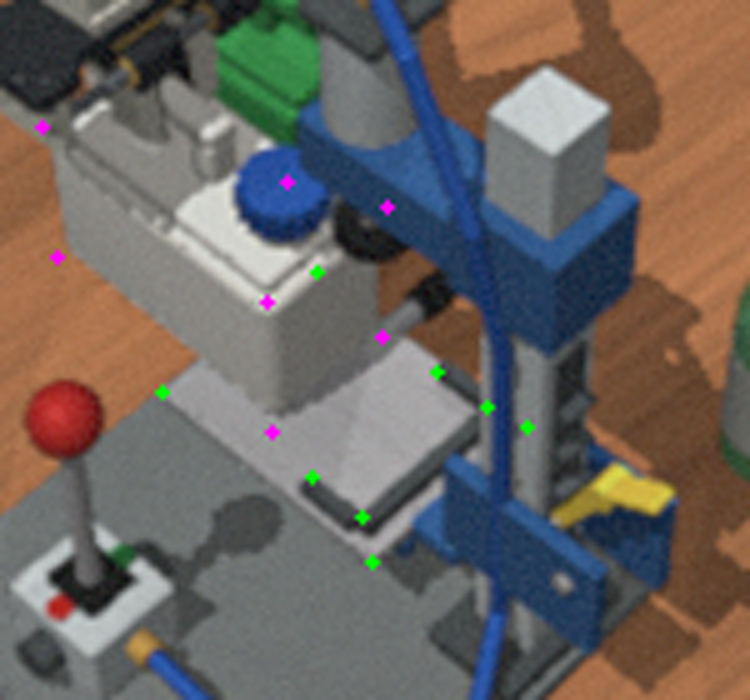

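View pics/t14.png

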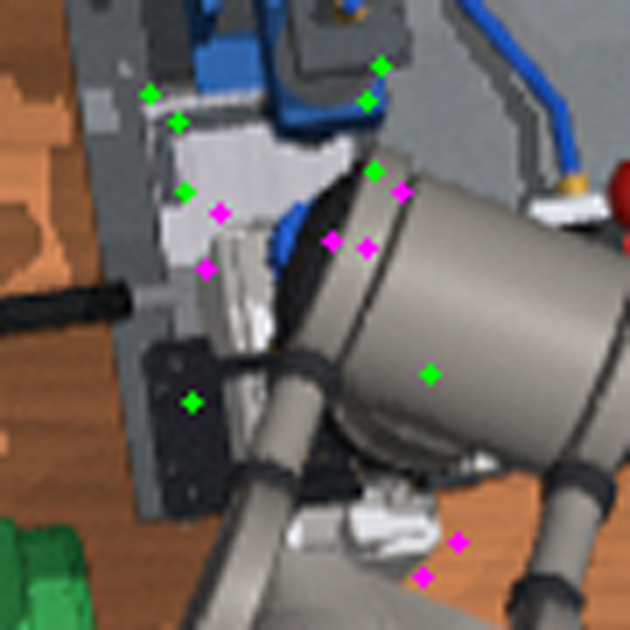

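Run:
```python
from h import *
p,c=json.load(open("fit.json"))
canplan(-62,-1,.086,8,p)
```

```text
t 31.7 can press mm [-119.4    2.6   86.5] yawerr 0.11 pitch(nose up+) -2.36 roll 0.74 f [ 0.3 -0.3 -2.7]
tcp [ 0.4648 -0.0945  0.2044] -> [ 0.5222 -0.0918  0.2039]
[0.0004, -0.0004, 0.0072, 0.01]
[0.0004, -0.0004, 0.0072, 0.01]
[0.0004, -0.0004, 0.0072, 0.01]
[0.0004, -0.0004, 0.0072, 0.01]
[0.0004, -0.0004, 0.0072, 0.01]
[0.0004, -0.0004, 0.0072, 0.01]
[0.0004, -0.0004, 0.0072, 0.01]
[0.0004, -0.0004, 0.0072, 0.01]
```

Request:
{"method": "play_rows", "body": {
  "moves": [
    [[0.0003,-0.0004,0.005,0,-1],[0.0004,-0.0004,0.007,0,-1],[0.0004,-0.0004,0.007,0,-1],[0.0004,-0.0004,0.007,0,-1],[0.0004,-0.0004,0.007,0,-1],[0.0004,-0.0004,0.007,0,-1],[0.0004,-0.0004,0.007,0,-1],[0.0004,-0.0004,0.006,0,-1],[0,0,0,0,-1],[0,0,0,0,-1]]
  ]
}}

```text
time: 32.7
tool_pos: [0.5239, -0.092, 0.2039]
tool_rot: [0.371, 1.522, 0.479]
contact_force: [-0.1, -0.1, -3.0]
opening: 0.0171
```

Run:
```python
from h import *
import cv2
p,c=json.load(open("fit.json"))
canplan(-54,-1,.085,4,p)
im0=robot.read_camera("scene")
cv2.imwrite("pics/s15.png",cv2.resize(im0[220:360,230:380],None,fx=5,fy=5,interpolation=cv2.INTER_CUBIC)[:,:,::-1])
im1=robot.read_camera("top")
cv2.imwrite("pics/t15.png",cv2.resize(im1[160:270,310:420],None,fx=6,fy=6,interpolation=cv2.INTER_CUBIC)[:,:,::-1])
```

```text
t 32.7 can press mm [-60.2  -1.4  86. ] yawerr 0.11 pitch(nose up+) -2.28 roll 0.7 f [-0.1 -0.1 -3. ]
tcp [ 0.5239 -0.092   0.2039] -> [ 0.53   -0.0908  0.2029]
[0.0003, 0.0001, 0.0015, 0.03]
[0.0003, 0.0001, 0.0015, 0.03]
[0.0003, 0.0001, 0.0015, 0.03]
[0.0003, 0.0001, 0.0015, 0.03]
```

View pics/s15.png

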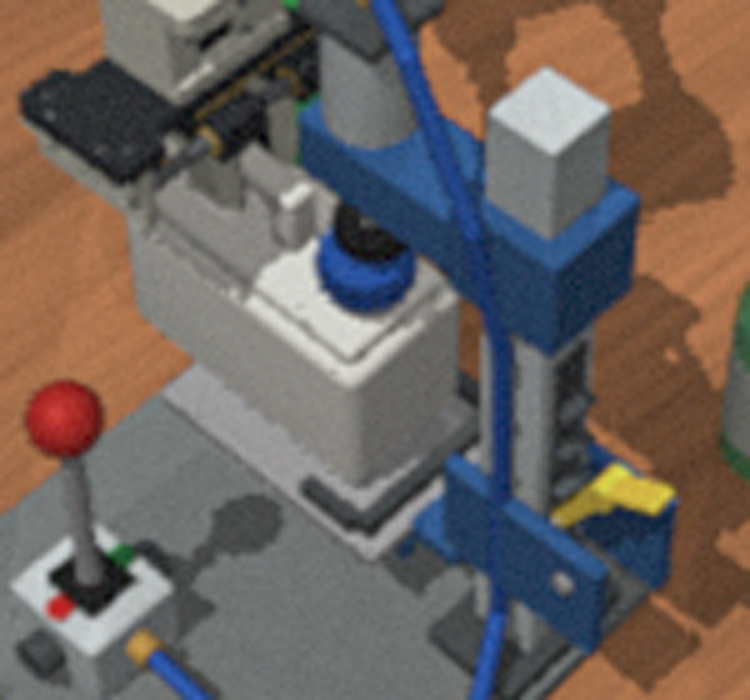

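View pics/t15.png

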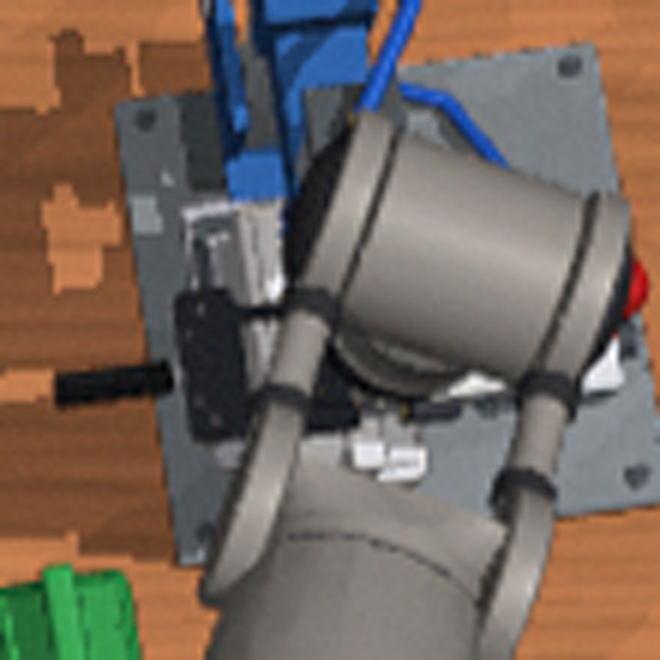

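Run:
```python
from h import *
import cv2
p,c=json.load(open("fit.json"))
im=cv2.resize(robot.read_camera("scene")[220:360,230:380],None,fx=5,fy=5,interpolation=cv2.INTER_CUBIC)
S=robot.get_calibration("scene"); Rc,pc=cannow()
def P(W): return [tuple(int(round(x)) for x in (u-[230,220])*5+2) for u in proj(S,W)]
def pl(W,col):
    q=P(W)
    for a,b in zip(q[:-1],q[1:]): cv2.line(im,a,b,col,1)
pl(X(p,[[-3,-45,88],[31,-45,88],[31,45,88],[-3,45,88]]),(0,255,0))
pl(X(p,[[-101,-56,78],[49,-56,78],[49,56,78]]),(255,255,0))
B=lambda L:np.array(L)/1000.@Rc.T+pc
pl(B([[-80,-40,0],[80,-40,0],[80,40,0]]),(255,0,255)); pl(B([[80,-40,0],[80,-40,105]]),(255,0,255));pl(B([[-80,-40,105],[80,-40,105],[80,40,105]]),(255,0,255))
a=np.linspace(0,6.3,40); pl(B(np.c_[52+22*np.cos(a),22*np.sin(a),0*a+137]),(255,0,255))
pl(X(p,np.c_[20*np.cos(a),20*np.sin(a),0*a+231]),(0,255,0))
cv2.imwrite("pics/s16.png",im[:,:,::-1])
```

```text
(no output)
```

View pics/s16.png

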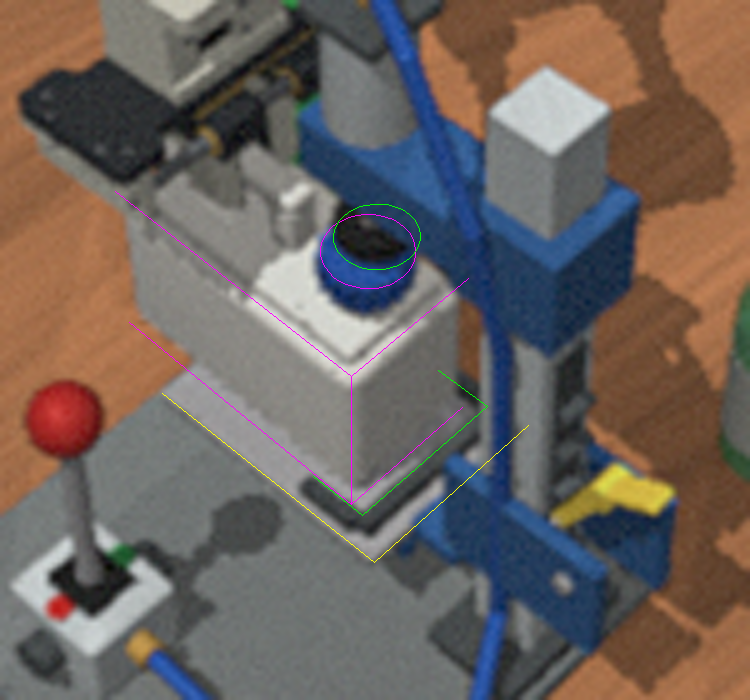

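Request:
{"method": "play_rows", "body": {
  "moves": [
    [[0.0003,0.0002,0.0018,0,-1],[0.0003,0.0002,0.0018,0,-1],[0.0003,0.0002,0.0018,0,-1],[0.0003,0.0002,0.0015,0,-1],[0.001,0,0,0,-1],[0.001,0,0,0,-1],[0.001,0,0,0,-1],[0,0,0,0,-1],[0,0,0,0,-1],[0,0,0,0,-1]]
  ]
}}

```text
time: 33.85
tool_pos: [0.5307, -0.0903, 0.2]
tool_rot: [0.369, 1.522, 0.476]
contact_force: [0.0, -0.6, -1.8]
opening: 0.0173
```

Run:
```python
from h import *
p,c=json.load(open("fit.json"))
canplan(-52,0,.078,4,p)
```

```text
t 33.85 can press mm [-53.2  -0.5  82.1] yawerr 0.07 pitch(nose up+) -2.27 roll 0.69 f [ 0.  -0.6 -1.8]
tcp [ 0.5307 -0.0903  0.2   ] -> [ 0.5319 -0.0896  0.1959]
[0.001, 0.0001, 0.0003, 0.02]
[0.001, 0.0001, 0.0003, 0.02]
[0.001, 0.0001, 0.0003, 0.02]
[0.001, 0.0001, 0.0003, 0.02]
```

Request:
{"method": "play_rows", "body": {
  "moves": [
    [[0.0008,0,0,0,-1],[0.0008,0,0.0003,0,-1],[0.0008,0,0.0003,0,-1],[0.0008,0,0,0,-1],[0.0005,0,0,0,-1],[0,0,0,0,-1],[0,0,0,0,-1],[0,0,0,0,-1],[0,0,0,0,-1],[0,0,0,0,-1]]
  ],
  "grip_force": 8
}}

```text
time: 34.85
tool_pos: [0.5315, -0.09, 0.1976]
tool_rot: [0.349, 1.52, 0.457]
contact_force: [-1.8, 0.6, 1.2]
opening: 0.0179
```

Run:
```python
from h import *
import cv2
p,c=json.load(open("fit.json"))
canplan(-52,0,.078,1,p)
im0=robot.read_camera("scene")
cv2.imwrite("pics/s17.png",cv2.resize(im0[220:360,230:380],None,fx=5,fy=5,interpolation=cv2.INTER_CUBIC)[:,:,::-1])
im=robot.read_camera("wrist"); cv2.imwrite("pics/w17.png",im[:,:,::-1])
```

```text
t 34.85 can press mm [-52.2  -0.4  79.8] yawerr 0.09 pitch(nose up+) -2.19 roll 0.66 f [-1.8  0.6  1.2]
tcp [ 0.5315 -0.09    0.1976] -> [ 0.5317 -0.0896  0.1959]
[0.0018, 0.0004, 0.0001, 0.09]
```

View pics/s17.png

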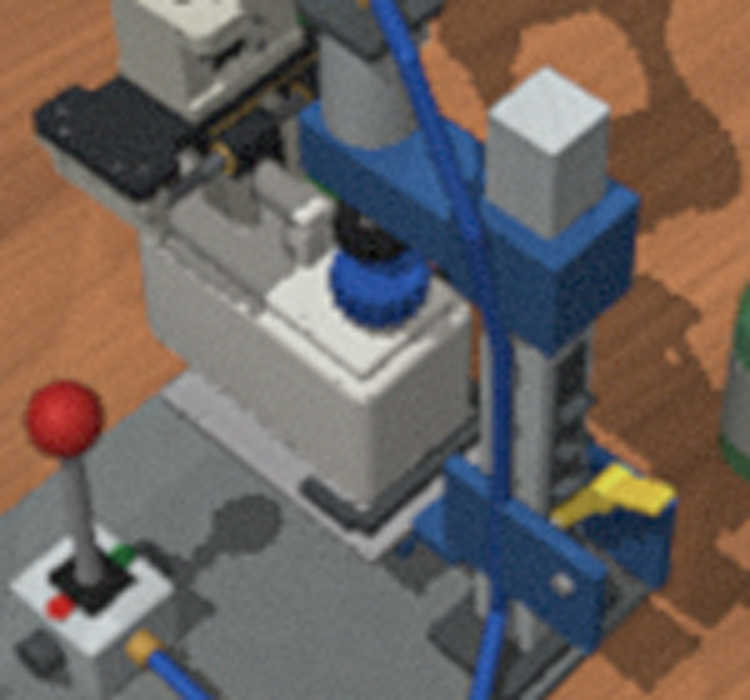

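View pics/w17.png

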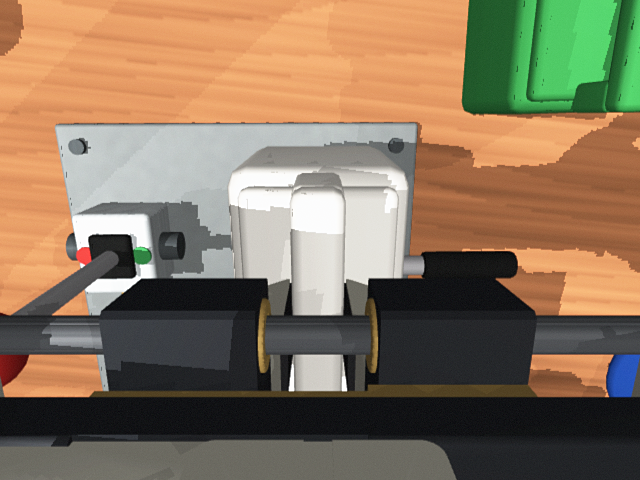

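Request:
{"method": "play_rows", "body": {
  "moves": [
    [[0.001,0,0,0,-1],[0.001,0,0,0,-1],[0,0,0,0,-1],[0,0,0,0,-0.57],[0,0,0,0,-0.53],[0,0,0,0,-0.45],[0,0,0,0,-0.3],[0,0,0,0,-0.1],[0,0,0,0,0],[0,0,0,0,0]]
  ],
  "grip_force": 4
}}

```text
time: 35.95
tool_pos: [0.5328, -0.0904, 0.1956]
tool_rot: [0.314, 1.518, 0.421]
contact_force: [0.0, 0.4, 0.1]
opening: 0.0455
```

Run:
```python
from h import *
import cv2
p,c=json.load(open("fit.json"))
o,q,M,h=state(); print(q,o["contact_force"],o["opening"],M[:,0])
im0=robot.read_camera("scene")
cv2.imwrite("pics/s18.png",cv2.resize(im0[220:360,230:380],None,fx=5,fy=5,interpolation=cv2.INTER_CUBIC)[:,:,::-1])
C=robot.get_calibration("wrist"); np.savez("w18.npz",mtx=C["mtx"],view=C["view"])
im=robot.read_camera("wrist"); cv2.imwrite("pics/w18.png",im[:,:,::-1])
```

```text
[ 0.53278765 -0.0904417   0.19557665] [0.01658814 0.43242112 0.07796905] 0.0454881955041168 [ 0.04775531  0.02138882 -0.99863004]
```

View pics/s18.png

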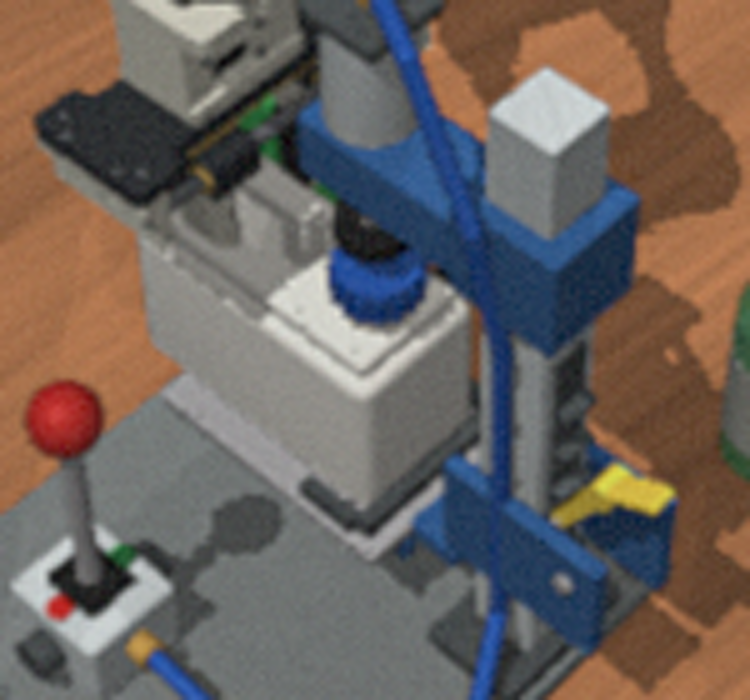

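View pics/w18.png

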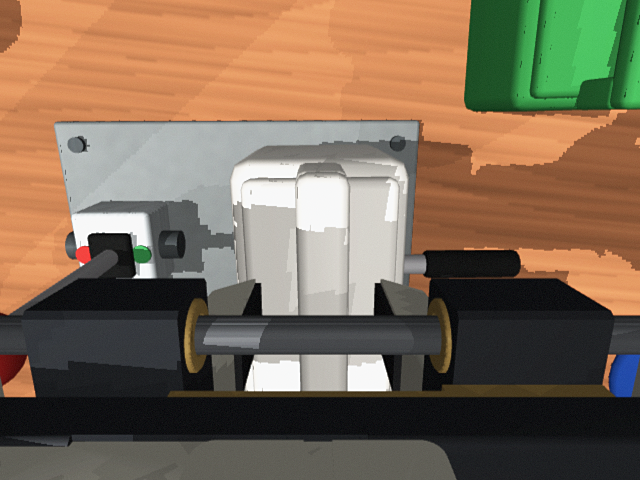

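Run:
```python
from h import *
import cv2
p,c=json.load(open("fit.json"))
C=dict(np.load("w18.npz")); S=robot.get_calibration("scene")
P=np.array(p); G=[*X(P,[-52,0,0])[0][:2],P[2]]
def Z(q,L): W=X(q,L); W[:,2]+=.078; return W
print("wrist bar -70,-20, capS pred:",proj(C,Z(G,[[-70,0,142],[-20,0,142],[-80,0,141],[-72,40,95],[-72,-40,95]])).round(1).tolist())
print("plate corners pred",proj(C,X(P,[[-143,80,14],[-143,-205,14]])).round(1).tolist())
im=cv2.resize(cv2.imread("pics/s18.png"),None,fx=1,fy=1)
def pl(W,col):
    q=[tuple(int(round(x)) for x in (u-[230,220])*5+2) for u in proj(S,W)]
    for a,b in zip(q[:-1],q[1:]): cv2.line(im,a,b,col,1)
a=np.linspace(0,6.3,40); ring=np.c_[22*np.cos(a),22*np.sin(a),0*a]
pl(Z(G,ring+[52,0,137]),(255,0,255)); pl(Z(G,ring+[52,0,116]),(255,0,255))
pl(Z(G,[[-80,-40,105],[80,-40,105],[80,40,105]]),(255,0,255)); pl(Z(G,[[80,-40,105],[80,-40,0]]),(255,0,255));pl(Z(G,[[-80,-40,0],[80,-40,0],[80,40,0]]),(255,0,255))
pl(X(P,ring*20/22+[0,0,231]),(0,255,0))
pl(X(p,[[-3,-45,88],[31,-45,88],[31,45,88],[-3,45,88]]),(0,255,0))
cv2.imwrite("pics/s18o.png",im)
```

```text
wrist bar -70,-20, capS pred: [[326.7, 196.9], [325.9, 337.9], [326.7, 164.4], [417.3, 170.2], [227.1, 170.9]]
plate corners pred [[420.3, 118.1], [48.8, 118.7]]
```

View pics/s18o.png

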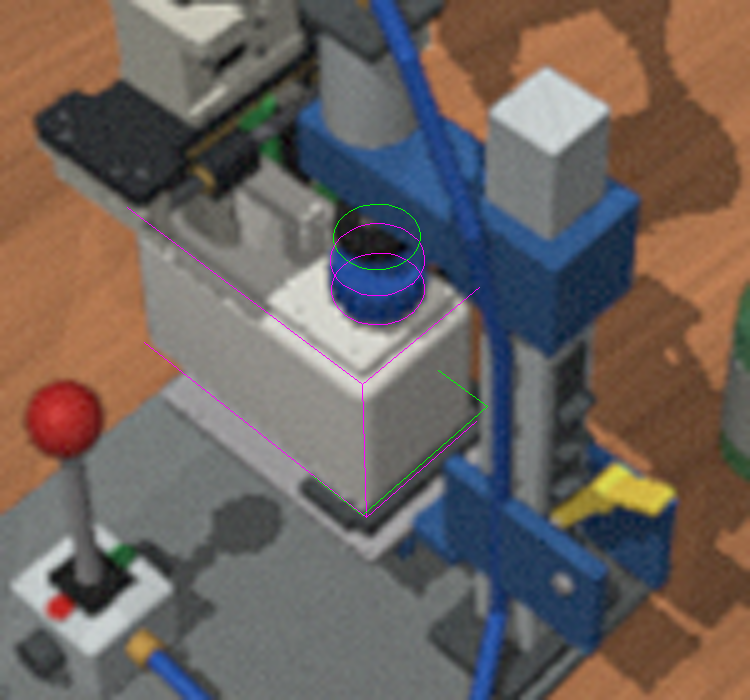

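Request:
{"method": "play_rows", "body": {
  "moves": [
    [[0,0,0,0,0.1],[-0.003,0.0005,0,0,0.2],[-0.008,0,0,0,0.2],[-0.012,0,0,0,0.2],[-0.015,0,0,0,0.2],[-0.015,0,0,0,0.2],[-0.015,0,-0.002,0,0.2],[-0.015,0,-0.004,0,0.2],[-0.01,0,-0.004,0,0.2],[0,0,0,0,0.2]]
  ]
}}

```text
time: 37.05
tool_pos: [0.5178, -0.0931, 0.296]
tool_rot: [0.275, 1.516, 0.382]
contact_force: [-0.1, 0.6, 0.1]
opening: 0.0551
```

Run:
```python
from h import *
p,c=json.load(open("fit.json"))
g=X(p,[-115,-125,0])[0]; g[2]=.29
print(g, robot.observe()["qpos"])
plan(g,96.3,6)
```

```text
[ 0.50541734 -0.21686902  0.29      ] [-0.34568926  0.27177032  1.43346266  0.03674892  1.39585684 -2.02984771]
t 37.05 p [ 0.5178 -0.0931  0.296 ] head 96.19 f [-0.1  0.6  0.1] open 0.0551 down [ 0.0504  0.0203 -0.9985]
[0.0005, -0.0203, -0.0043, -0.02]
[0.0005, -0.0203, -0.0043, -0.02]
[0.0005, -0.0203, -0.0043, -0.02]
[0.0005, -0.0203, -0.0043, -0.02]
[0.0005, -0.0203, -0.0043, -0.02]
[0.0005, -0.0203, -0.0043, -0.02]
```

Request:
{"method": "play_rows", "body": {
  "moves": [
    [[0,-0.012,-0.0025,0,0],[0,-0.02,-0.0043,0,-0.5],[0,-0.02,-0.0043,0,-1],[0,-0.02,-0.0043,0,-1],[0,-0.02,-0.0043,0,-1],[0,-0.02,-0.0043,0,-1],[0,-0.01,-0.002,4,-1],[0,0,0,8,-1],[0,0,0,8,-1],[0,0,0,8,-1]]
  ]
}}

```text
time: 38.05
tool_pos: [0.5011, -0.2289, 0.2838]
tool_rot: [0.974, 1.525, 0.575]
contact_force: [0.5, -1.0, -1.0]
opening: 0.0007
```

Run:
```python
from h import *
p,c=json.load(open("fit.json"))
g=X(p,[-90,-115,0])[0]; g[2]=.27
print(g)
plan(g,6.3,8)
```

```text
[ 0.52916846 -0.204185    0.27      ]
t 38.05 p [ 0.5011 -0.2289  0.2838] head 67.16 f [ 0.5 -1.  -1. ] open 0.0007 down [ 0.0385  0.025  -0.9989]
[0.0019, 0.0041, 0.002, 7.61]
[0.0019, 0.0044, 0.0014, 7.61]
[0.0019, 0.0045, 0.0008, 7.61]
[0.0019, 0.0046, 0.0002, 7.61]
[0.0019, 0.0046, -0.0004, 7.61]
[0.0019, 0.0045, -0.001, 7.61]
[0.0019, 0.0043, -0.0016, 7.61]
[0.0019, 0.0041, -0.0021, 7.61]
```

Request:
{"method": "play_rows", "body": {
  "moves": [
    [[0.0019,0.0041,0.002,7.61,-1],[0.0019,0.0044,0.0014,7.61,-1],[0.0019,0.0045,0.0008,7.61,-1],[0.0019,0.0046,0.0002,7.61,-1],[0.0019,0.0046,-0.0004,7.61,-1],[0.0019,0.0045,-0.001,7.61,-1],[0.0019,0.0043,-0.0016,7.61,-1],[0.0019,0.0041,-0.0021,7.61,-1],[0,0,0,0,-1],[0,0,0,0,-1]]
  ]
}}

```text
time: 39.05
tool_pos: [0.526, -0.2114, 0.2587]
tool_rot: [2.458, 1.532, 0.947]
contact_force: [-0.3, -1.0, -0.3]
opening: 0.0005
```

Run:
```python
from h import *
import cv2
p,c=json.load(open("fit.json"))
C=robot.get_calibration("wrist")
im=robot.read_camera("wrist").copy()
for q in ([-50,-150,190],[-132,0,183],[-50,-150,55]):
    u=proj(C,X(p,q))[0]; print(q,u.round(1)); cv2.circle(im,tuple(int(a) for a in u),4,(0,255,0),1)
cv2.imwrite("pics/w19.png",im[:,:,::-1])
im0=robot.read_camera("scene"); cv2.imwrite("pics/s19.png",cv2.resize(im0[180:380,180:400],None,fx=3,fy=3,interpolation=cv2.INTER_CUBIC)[:,:,::-1])
g=X(p,[-62,-108,0])[0]; g[2]=.23
plan(g,6.3,6)
```

```text
[-50, -150, 190] [390.  302.8]
[-132, 0, 183] [226.2  33.1]
[-50, -150, 55] [360.8 248.3]
t 39.15 p [ 0.526  -0.2113  0.2589] head 3.39 f [-0.3  0.6 -0.7] open 0.0004 down [ 0.0231  0.0316 -0.9992]
[0.005, 0.0051, -0.0024, -0.49]
[0.005, 0.0051, -0.0024, -0.49]
[0.005, 0.0051, -0.0023, -0.49]
[0.005, 0.0051, -0.0023, -0.49]
[0.005, 0.0052, -0.0022, -0.49]
[0.005, 0.0052, -0.0022, -0.49]
```

View pics/w19.png

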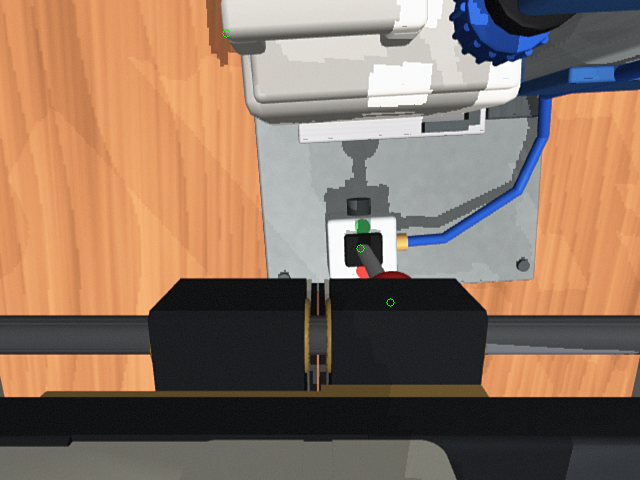

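View pics/s19.png

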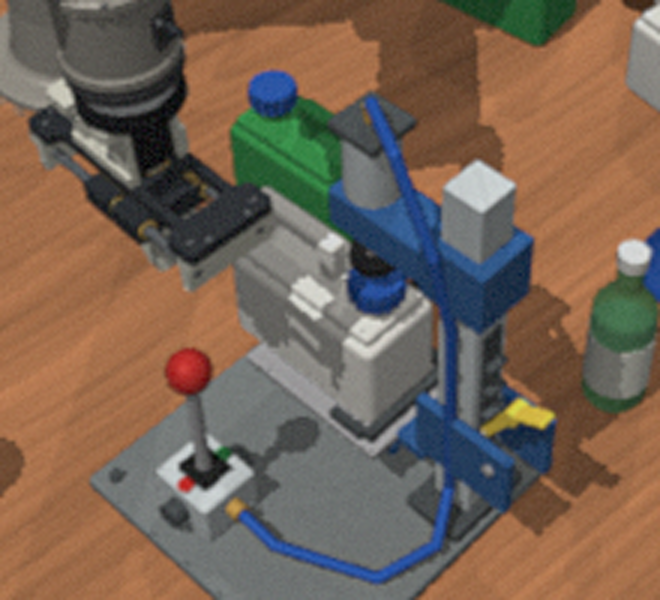

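Request:
{"method": "play_rows", "body": {
  "moves": [
    [[0.005,0.0051,-0.0024,-0.4,-1],[0.005,0.0051,-0.0024,-0.5,-1],[0.005,0.0051,-0.0024,-0.5,-1],[0.005,0.0051,-0.0024,-0.5,-1],[0.005,0.0051,-0.0022,-0.5,-1],[0.004,0.004,-0.002,-0.4,-1],[0,0,0,0,-1],[0,0,0,0,-1],[0,0,0,0,-1],[0,0,0,0,-1]]
  ]
}}

```text
time: 40.15
tool_pos: [0.5574, -0.1927, 0.2282]
tool_rot: [2.402, 1.532, 0.949]
contact_force: [0.3, -0.1, -0.1]
opening: 0.0007
```

```bash
cat >> h.py <<'E'
def loc(w,p):
    a=p[2]; d=np.array(w[:2])-p[:2]; return np.round([1000*(np.cos(a)*d[0]+np.sin(a)*d[1]),1000*(-np.sin(a)*d[0]+np.cos(a)*d[1]),1000*w[2]],1)
E
python3 - <<'E'
from h import *
import cv2
p,c=json.load(open("fit.json"))
o,q,M,h=state(); print(loc(q,p))
im0=robot.read_camera("scene"); cv2.imwrite("pics/s20.png",cv2.resize(im0[180:380,180:400],None,fx=3,fy=3,interpolation=cv2.INTER_CUBIC)[:,:,::-1])
g=X(p,[-60,-110,0])[0]; g[2]=.168
plan(g,6.3,8)
E
```

```text
[ -60.7 -106.7  228.2]
t 40.2 p [ 0.5574 -0.1927  0.2283] head 6.73 f [-0.1  0.2  0.2] open 0.0006 down [ 0.0228  0.0316 -0.9992]
[0.0075, -0.0001, 0.0006, 0.05]
[0.0075, -0.0001, 0.0006, 0.05]
[0.0075, -0.0001, 0.0006, 0.05]
[0.0075, -0.0001, 0.0006, 0.05]
[0.0075, -0.0001, 0.0006, 0.05]
[0.0075, -0.0001, 0.0006, 0.05]
[0.0075, -0.0001, 0.0006, 0.05]
[0.0075, -0.0001, 0.0006, 0.05]
```

View pics/s20.png

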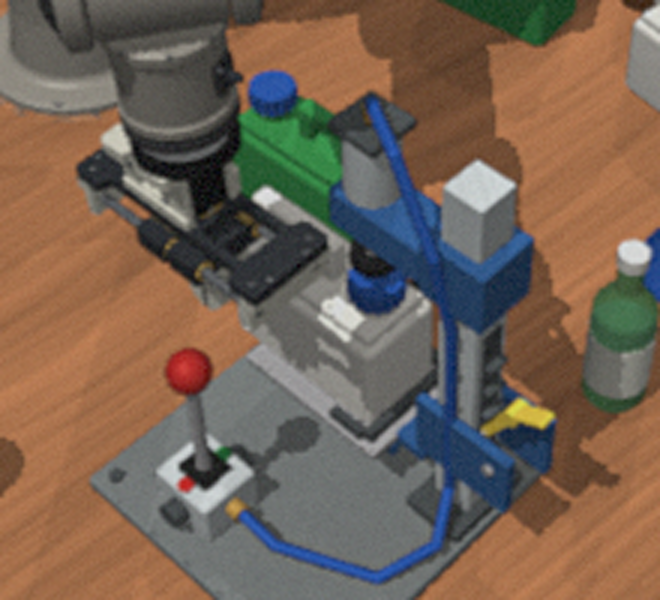

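Request:
{"method": "play_rows", "body": {
  "moves": [
    [[0.0075,0,0.0006,0,-1],[0.0075,0,0.0006,0,-1],[0.0075,0,0.0006,0,-1],[0.0075,0,0.0006,0,-1],[0.0075,0,0.0006,0,-1],[0.0075,0,0.0006,0,-1],[0.0075,0,0.0006,0,-1],[0.006,0,0.0006,0,-1],[0,0,0,0,-1],[0,0,0,0,-1]]
  ]
}}

```text
time: 41.2
tool_pos: [0.5587, -0.1961, 0.1635]
tool_rot: [2.443, 1.532, 0.989]
contact_force: [-0.3, -0.2, -0.1]
opening: 0.0003
```

Run:
```python
from h import *
import cv2
p,c=json.load(open("fit.json"))
o,q,M,h=state(); print(loc(q,p))
im0=robot.read_camera("scene"); cv2.imwrite("pics/s21.png",cv2.resize(im0[180:380,180:400],None,fx=3,fy=3,interpolation=cv2.INTER_CUBIC)[:,:,::-1])
g=X(p,[-58,-195,0])[0]; g[2]=.146
plan(g,6.3,20)
```

```text
[ -59.7 -110.3  163.5]
t 41.25 p [ 0.5587 -0.1961  0.1635] head 6.68 f [-1.8 -1.4  0.2] open 0.0004 down [ 0.0212  0.0323 -0.9993]
[0.0008, 0.0, 0.0043, 0.02]
[0.0008, 0.0, 0.0043, 0.02]
[0.0008, 0.0, 0.0043, 0.02]
[0.0008, 0.0, 0.0043, 0.02]
[0.0008, 0.0, 0.0043, 0.02]
[0.0008, 0.0, 0.0043, 0.02]
[0.0008, 0.0, 0.0043, 0.02]
[0.0008, 0.0, 0.0043, 0.02]
[0.0008, 0.0, 0.0043, 0.02]
[0.0008, 0.0001, 0.0043, 0.02]
[0.0008, 0.0001, 0.0043, 0.02]
[0.0008, 0.0001, 0.0043, 0.02]
[0.0008, 0.0001, 0.0043, 0.02]
[0.0008, 0.0001, 0.0043, 0.02]
[0.0008, 0.0001, 0.0043, 0.02]
[0.0008, 0.0001, 0.0043, 0.02]
[0.0008, 0.0001, 0.0043, 0.02]
[0.0008, 0.0001, 0.0043, 0.02]
[0.0008, 0.0001, 0.0043, 0.02]
[0.0008, 0.0001, 0.0043, 0.02]
```

View pics/s21.png

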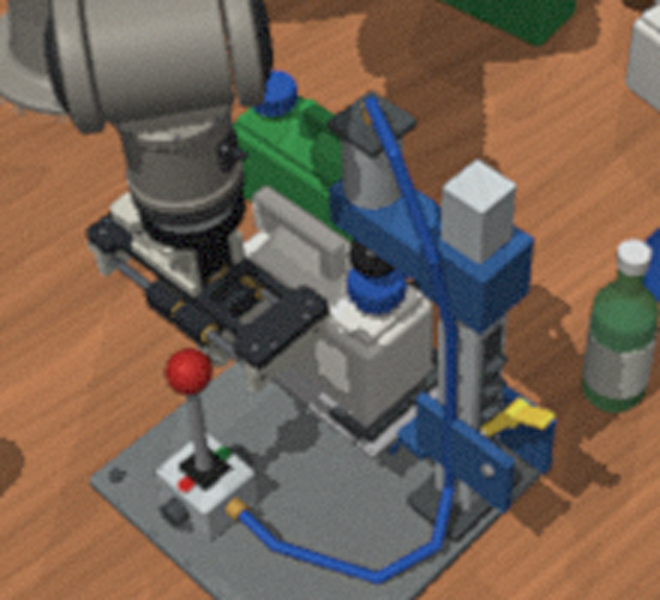

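Request:
{"method": "play_rows", "body": {
  "moves": [
    [[0.0008,0,0.0043,0,-1],[0.0008,0,0.0043,0,-1],[0.0008,0,0.0043,0,-1],[0.0008,0,0.0043,0,-1],[0.0008,0,0.0043,0,-1],[0.0008,0,0.0043,0,-1],[0.0008,0,0.0043,0,-1],[0.0008,0,0.0043,0,-1],[0.0008,0,0.0043,0,-1],[0.0008,0,0.0043,0,-1]]
  ],
  "grip_force": 20
}}

```text
time: 42.25
tool_pos: [0.5651, -0.2408, 0.1557]
tool_rot: [2.403, 1.53, 0.95]
contact_force: [-0.8, 2.8, 2.5]
opening: 0.0007
```

Run:
```python
from h import *
import cv2
p,c=json.load(open("fit.json"))
o,q,M,h=state(); print(loc(q,p))
im0=robot.read_camera("scene"); cv2.imwrite("pics/s22.png",cv2.resize(im0[180:380,180:400],None,fx=3,fy=3,interpolation=cv2.INTER_CUBIC)[:,:,::-1])
g=X(p,[-58,-195,0])[0]; g[2]=.146
plan(g,6.3,10)
```

```text
[ -58.3 -155.4  155.7]
t 42.3 p [ 0.5652 -0.2415  0.1555] head 6.7 f [0.  2.6 1.7] open 0.0003 down [ 0.024   0.0329 -0.9992]
[0.0008, -0.0, 0.0039, 0.04]
[0.0008, -0.0, 0.0039, 0.04]
[0.0008, -0.0, 0.0039, 0.04]
[0.0008, -0.0, 0.0039, 0.04]
[0.0008, -0.0, 0.0039, 0.04]
[0.0008, -0.0, 0.0039, 0.04]
[0.0008, -0.0, 0.0039, 0.04]
[0.0008, -0.0, 0.0039, 0.04]
[0.0008, -0.0, 0.0039, 0.04]
[0.0008, 0.0, 0.0039, 0.04]
```

View pics/s22.png

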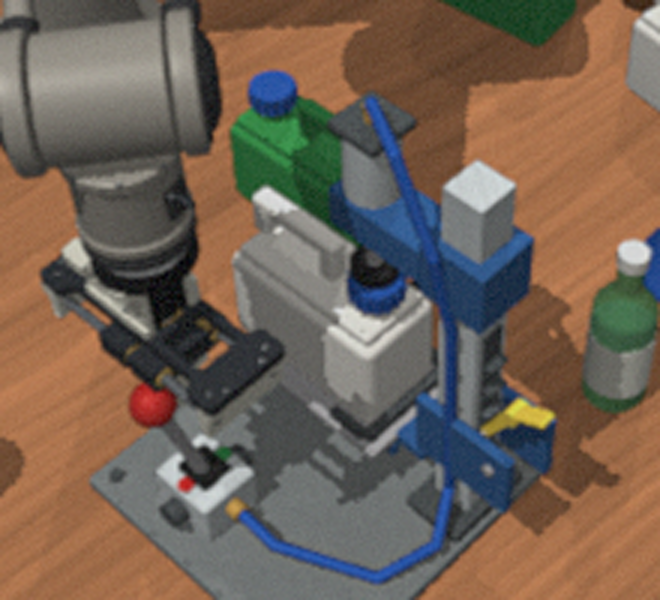

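Lever is about halfway and the ram is coming down onto the cap, with only about 3 N at the tool. I'll continue to the stop.

Request:
{"method": "play_rows", "body": {
  "moves": [
    [[0.0008,0,0.0043,0,-1],[0.0008,0,0.0043,0,-1],[0.0008,0,0.0043,0,-1],[0.0008,0,0.0043,0,-1],[0.0008,0,0.0043,0,-1],[0.0008,0,0.0043,0,-1],[0.0008,0,0.0043,0,-1],[0.0005,0,0.0035,0,-1],[0.0005,0,0.003,0,-1],[0,0,0.002,0,-1]]
  ]
}}

```text
time: 43.3
tool_pos: [0.5686, -0.2725, 0.1464]
tool_rot: [2.704, 1.516, 1.254]
contact_force: [-0.9, 9.0, 4.5]
opening: 0.0005
```

Run:
```python
from h import *
import cv2
p,c=json.load(open("fit.json"))
o,q,M,h=state(); print(loc(q,p),o["contact_force"])
im0=robot.read_camera("scene"); cv2.imwrite("pics/s23.png",cv2.resize(im0[180:380,180:400],None,fx=3,fy=3,interpolation=cv2.INTER_CUBIC)[:,:,::-1])
```

```text
[ -58.3 -187.2  146.4] [-0.91638267  8.99064184  4.49228718]
```

View pics/s23.png

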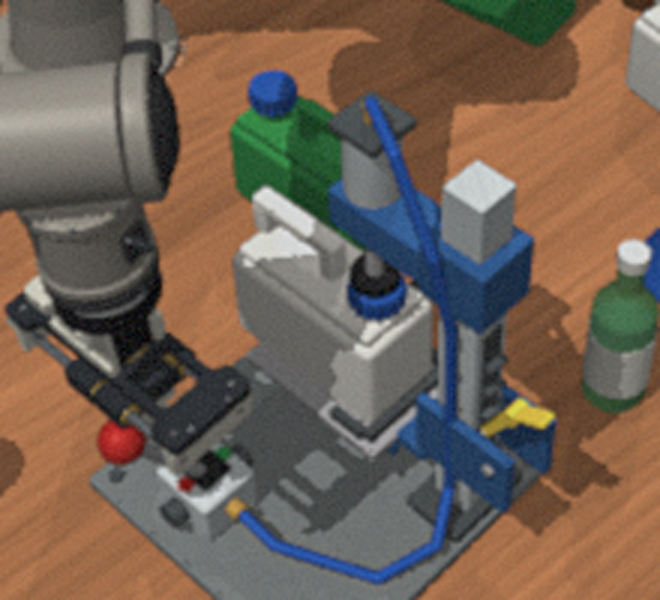

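Request:
{"method": "play_rows", "body": {
  "moves": [
    [[0.0003,0,0.004,0,-1],[0.0003,0,0.004,0,-1],[0.0003,0,0.004,0,-1],[0.0003,0,0.004,0,-1],[0,0,0.003,0,-1],[0,0,0.003,0,-1],[0,0,0.003,0,-1],[0,0,0.003,0,-1],[0,0,0.003,0,-1],[0,0,0.003,0,-1]]
  ]
}}

```text
time: 44.35
tool_pos: [0.5695, -0.2795, 0.1429]
tool_rot: [3.025, 1.466, 1.585]
contact_force: [-3.8, 13.8, 8.3]
opening: 0.0005
```

Run:
```python
from h import *
import cv2
p,c=json.load(open("fit.json"))
o,q,M,h=state(); print(loc(q,p),o["contact_force"],M[:,0])
im0=robot.read_camera("scene"); cv2.imwrite("pics/s24.png",cv2.resize(im0[180:380,180:400],None,fx=3,fy=3,interpolation=cv2.INTER_CUBIC)[:,:,::-1])
```

```text
[ -58.2 -194.3  142.9] [-3.84452398 13.78071064  8.26741023] [-0.00148859  0.10435359 -0.99453915]
```

View pics/s24.png

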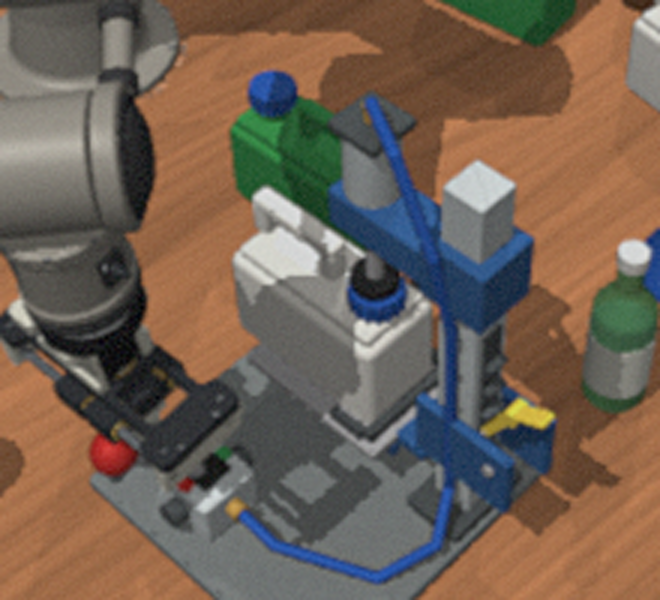

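```bash
python3 - <<'E'
from h import *
p,c=json.load(open("fit.json")); S=robot.get_calibration("scene")
for th in (0,.4,.45,.5,.55,.58,.6): print(th,((proj(S,X(p,[-50,-150-135*np.sin(th),55+135*np.cos(th)]))[0]-180)*3+1).round(1))
for r in (0,.0192,.0230,.0262,.0276): print("ram",r,((proj(S,X(p,[0,0,231-1000*r]))[0]-180)*3+1).round(1))
E
python3 - <<'E'
import cv2
a=cv2.imread("pics/s24.png")
cv2.imwrite("pics/s24z.png",cv2.resize(a[400:520,60:180],None,fx=5,fy=5))
E
```

```text
0 [189.8 373.3]
0.4 [137.4 424. ]
0.45 [131.4 431.3]
0.5 [125.6 438.7]
0.55 [120.  446.2]
0.58 [116.7 450.7]
0.6 [114.6 453.8]
ram 0 [375.8 261.4]
ram 0.0192 [376.1 277.7]
ram 0.023 [376.2 280.9]
ram 0.0262 [376.2 283.6]
ram 0.0276 [376.3 284.8]
```

View pics/s24z.png

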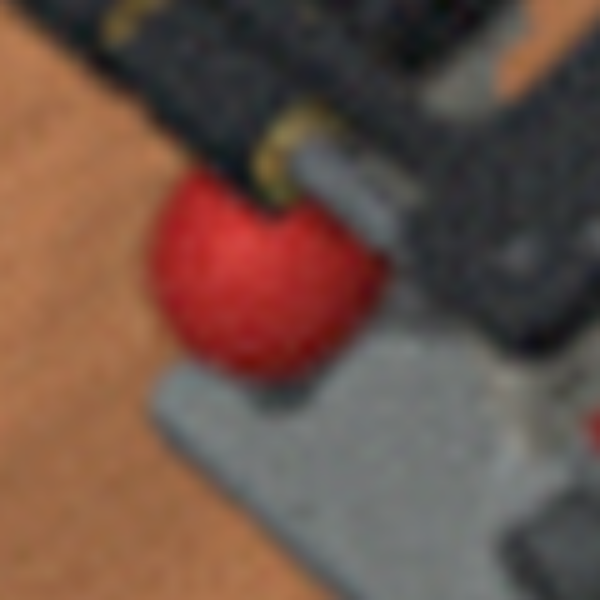

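Request:
{"method": "play_rows", "body": {
  "moves": [
    [[0,0,0.0025,0,-1],[0,0,0.0025,0,-1],[0,0,0.0025,0,-1],[0,0,0.0025,0,-1],[0,0,0.0025,0,-1],[0,0,0.0025,0,-1],[0,0,0.0025,0,-1],[0,0,0.0025,0,-1],[0,0,0.0025,0,-1],[0,0,0.0025,0,-1]]
  ]
}}

```text
time: 45.4
tool_pos: [0.5689, -0.2785, 0.1435]
tool_rot: [3.13, 1.416, 1.703]
contact_force: [-3.2, 12.1, 7.3]
opening: 0.0007
```

Run:
```python
from h import *
import cv2
p,c=json.load(open("fit.json"))
o,q,M,h=state(); print(loc(q,p),o["contact_force"],M[:,0],o["qpos"])
im0=robot.read_camera("scene"); cv2.imwrite("pics/s25.png",cv2.resize(im0[180:380,180:400],None,fx=3,fy=3,interpolation=cv2.INTER_CUBIC)[:,:,::-1])
```

```text
[ -58.6 -193.2  143.5] [-3.17041931 12.1333333   7.26441863] [-0.02028988  0.15290846 -0.98803205] [-0.63266795  0.66384553  1.22771076  0.11410694  1.35903398 -0.80613683]
```

View pics/s25.png

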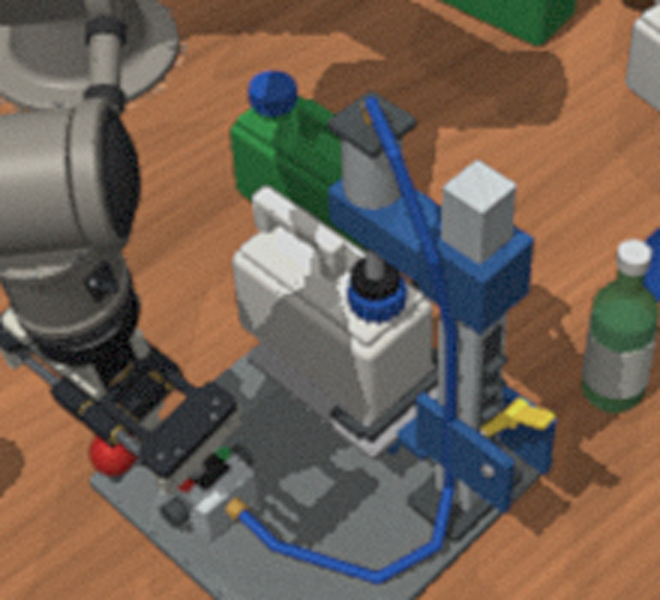

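Request:
{"method": "play_rows", "body": {
  "moves": [
    [[0,0,0.004,0,-1],[0,0,0.004,0,-1],[0,0,0.004,0,-1],[0,0,0.004,0,-1],[0,0,0.004,0,-1],[0,0,0.004,0,-1],[0,0,0.003,0,-1],[0,0,0,0,-1],[0,0,-0.003,0,-1],[0,0,-0.003,0,-1]]
  ]
}}

```text
time: 46.45
tool_pos: [0.5674, -0.2696, 0.147]
tool_rot: [-3.101, 1.358, 1.772]
contact_force: [-0.8, 4.3, 5.5]
opening: 0.0005
```

Run:
```python
from h import *
p,c=json.load(open("fit.json"))
o,q,M,h=state(); print(loc(q,p),h)
g=X(p,[-60,-108,0])[0]; g[2]=.168
plan(g,h,20)
```

```text
[ -59.2 -184.2  147. ] 9.243101360444669
t 46.45 p [ 0.5674 -0.2696  0.147 ] head 9.24 f [-0.8  4.3  5.5] open 0.0005 down [-0.0422  0.2069 -0.9775]
[-0.0002, 0.0001, -0.0039, -0.0]
[-0.0002, 0.0001, -0.0039, -0.0]
[-0.0002, 0.0001, -0.0039, -0.0]
[-0.0002, 0.0001, -0.0039, -0.0]
[-0.0002, 0.0001, -0.0039, -0.0]
[-0.0002, 0.0001, -0.0039, -0.0]
[-0.0002, 0.0001, -0.0039, -0.0]
[-0.0002, 0.0001, -0.0039, -0.0]
[-0.0002, 0.0001, -0.0039, -0.0]
[-0.0002, 0.0001, -0.0039, -0.0]
[-0.0002, 0.0001, -0.0039, -0.0]
[-0.0002, 0.0001, -0.0039, -0.0]
[-0.0002, 0.0001, -0.0039, -0.0]
[-0.0002, 0.0001, -0.0039, -0.0]
[-0.0002, 0.0001, -0.0039, -0.0]
[-0.0002, 0.0001, -0.0039, -0.0]
[-0.0002, 0.0001, -0.0039, -0.0]
[-0.0002, 0.0001, -0.0039, -0.0]
[-0.0002, 0.0001, -0.0039, -0.0]
[-0.0002, 0.0001, -0.0039, -0.0]
```

Request:
{"method": "play_rows", "body": {
  "moves": [
    [[-0.0004,0,-0.0045,0,-1],[-0.0004,0,-0.005,0,-1],[-0.0004,0,-0.005,0,-1],[-0.0004,0,-0.005,0,-1],[-0.0004,0,-0.005,0,-1],[-0.0004,0,-0.005,0,-1],[-0.0004,0,-0.005,0,-1],[-0.0004,0,-0.005,0,-1],[-0.0004,0,-0.005,0,-1],[-0.0004,0,-0.005,0,-1]]
  ]
}}

```text
time: 47.45
tool_pos: [0.5591, -0.22, 0.1604]
tool_rot: [-3.094, 1.359, 1.778]
contact_force: [0.3, 0.8, -0.4]
opening: 0.0006
```

Run:
```python
from h import *
import cv2
p,c=json.load(open("fit.json"))
o,q,M,h=state(); print(loc(q,p),h)
g=X(p,[-62,-106,0])[0]; g[2]=.172
plan(g,h,8)
im0=robot.read_camera("scene"); cv2.imwrite("pics/s26.png",cv2.resize(im0[180:380,180:400],None,fx=3,fy=3,interpolation=cv2.INTER_CUBIC)[:,:,::-1])
```

```text
[ -62.  -134.   160.4] 9.19902969903554
t 47.45 p [ 0.5591 -0.22    0.1604] head 9.2 f [ 0.3  0.8 -0.4] open 0.0006 down [-0.0432  0.2058 -0.9776]
[-0.0007, 0.0002, -0.0037, -0.0]
[-0.0007, 0.0002, -0.0037, -0.0]
[-0.0007, 0.0002, -0.0037, -0.0]
[-0.0007, 0.0002, -0.0037, -0.0]
[-0.0007, 0.0002, -0.0037, -0.0]
[-0.0007, 0.0002, -0.0037, -0.0]
[-0.0007, 0.0002, -0.0037, -0.0]
[-0.0007, 0.0002, -0.0037, -0.0]
```

View pics/s26.png

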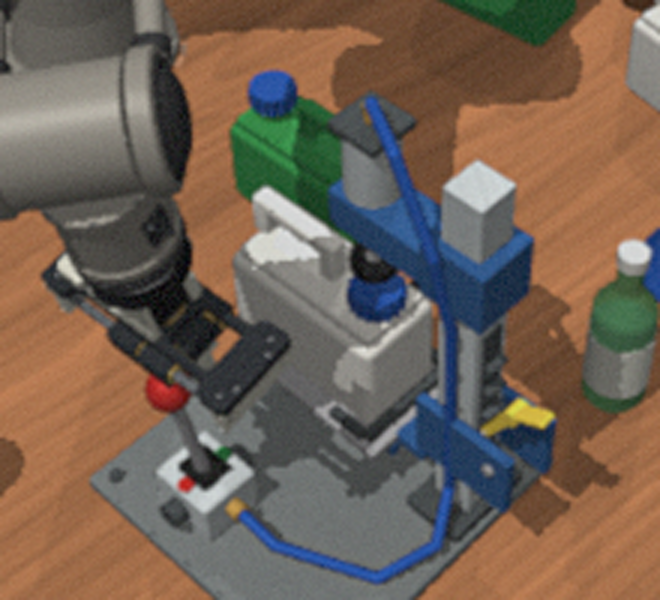

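Request:
{"method": "play_rows", "body": {
  "moves": [
    [[-0.0007,0,-0.0037,0,-1],[-0.0007,0,-0.0037,0,-1],[-0.0007,0,-0.0037,0,-1],[-0.0007,0,-0.0037,0,-1],[-0.0007,0,-0.0037,0,-1],[-0.0007,0,-0.0037,0,-1],[-0.0007,0,-0.0037,0,-1],[-0.0007,0,-0.003,0,-1],[0,0,0,0,-1],[0,0,0,0,-1]]
  ]
}}

```text
time: 48.5
tool_pos: [0.5546, -0.1917, 0.174]
tool_rot: [-3.099, 1.362, 1.773]
contact_force: [0.4, -0.7, 0.8]
opening: 0.0001
```

Run:
```python
from h import *
import cv2
p,c=json.load(open("fit.json"))
o,q,M,h=state(); print(loc(q,p),h)
g=X(p,[-66,-106,0])[0]; g[2]=.25
plan(g,h,7)
im0=robot.read_camera("scene"); cv2.imwrite("pics/s27.png",cv2.resize(im0[180:380,180:400],None,fx=3,fy=3,interpolation=cv2.INTER_CUBIC)[:,:,::-1])
```

```text
[ -63.4 -105.4  174. ] 9.179271617366622
t 48.5 p [ 0.5546 -0.1917  0.174 ] head 9.18 f [ 0.4 -0.7  0.8] open 0.0001 down [-0.0416  0.2031 -0.9783]
[-0.0106, -0.0005, -0.0022, -0.0]
[-0.0106, -0.0005, -0.0022, -0.0]
[-0.0106, -0.0005, -0.0022, -0.0]
[-0.0106, -0.0005, -0.0022, -0.0]
[-0.0106, -0.0005, -0.0022, -0.0]
[-0.0106, -0.0005, -0.0022, -0.0]
[-0.0106, -0.0005, -0.0022, -0.0]
```

View pics/s27.png

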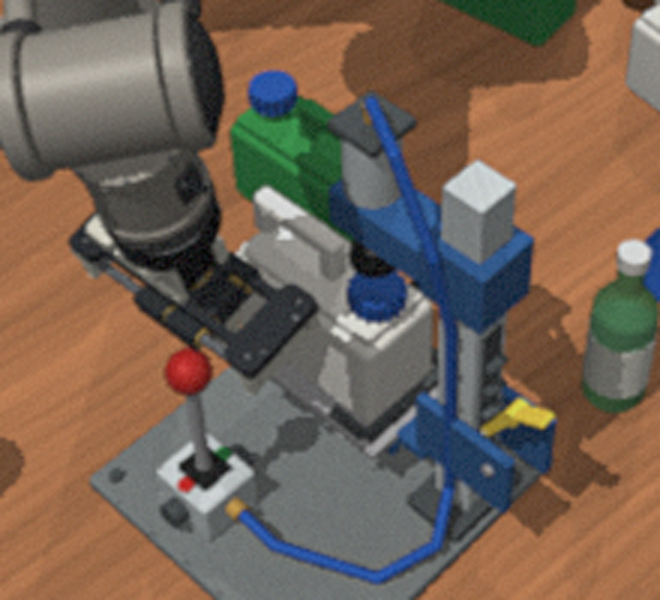

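Request:
{"method": "play_rows", "body": {
  "moves": [
    [[-0.0106,-0.0005,-0.0022,0,-1],[-0.0106,-0.0005,-0.0022,0,-1],[-0.0106,-0.0005,-0.0022,0,-1],[-0.0106,-0.0005,-0.0022,0,-1],[-0.0106,-0.0005,-0.0022,0,-1],[-0.012,-0.003,-0.0022,0,-1],[-0.012,-0.012,-0.002,0,-1],[-0.006,-0.02,0,0,-1],[-0.004,-0.025,0,0,-1],[0,-0.025,0,0,-1]]
  ]
}}

```text
time: 49.55
tool_pos: [0.4667, -0.2097, 0.2732]
tool_rot: [-3.113, 1.365, 1.762]
contact_force: [0.4, -0.2, -0.4]
opening: 0.0002
```

Run:
```python
from h import *
import cv2
p,c=json.load(open("fit.json"))
o,q,M,h=state(); print(loc(q,p),h,o["contact_force"],o["time"])
im0=robot.read_camera("scene"); cv2.imwrite("pics/s28.png",cv2.resize(im0[220:360,230:380],None,fx=5,fy=5,interpolation=cv2.INTER_CUBIC)[:,:,::-1]); cv2.imwrite("pics/s28f.png",im0[:,:,::-1])
im1=robot.read_camera("top"); cv2.imwrite("pics/t28.png",im1[:,:,::-1])
S=robot.get_calibration("scene")
for z in (137,126.5): print(z,((proj(S,X(p,[[0,0,z+78],[0,22,z+78],[0,-22,z+78]]))-[230,220])*5+2).round(1).tolist())
```

```text
[-152.7 -113.7  273.2] 9.303614982653043 [ 0.38385017 -0.24962924 -0.42574558] 49.55
137 [[377.1, 258.7], [409.6, 232.7], [343.9, 285.3]]
126.5 [[377.4, 273.4], [409.7, 247.4], [344.4, 300.0]]
```

View pics/s28.png

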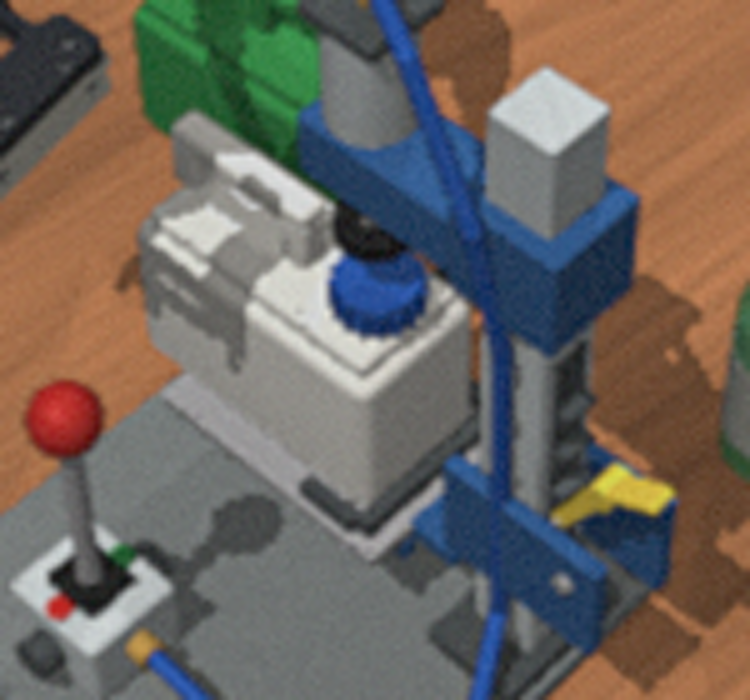

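View pics/t28.png

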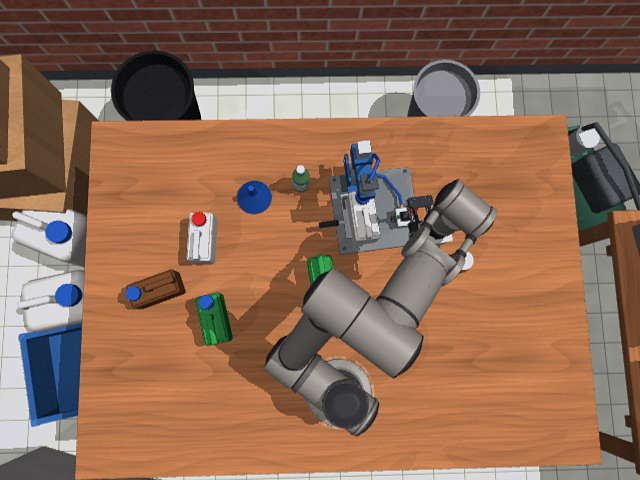

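The cap's lower rim has dropped about 15 zoomed px in the scene crop (row 322 to 337), where full travel predicts 14.7. The lever is upright, the ram is up and the gripper is clear.

Run:
```python
from cell import robot
print(robot.hand_in())
```

```text
the job is handed in; nothing more can be done
None
```

The can is closed and standing in the nest, and I handed the job in at about 50 s of the 72 s. The one fault was that I bumped a green look-alike can on the way to the press.

- **Table:** I raised it 39 mm by the side handle and lowered it 11 mm, about one notch up. It stayed there after I let go.
- **Can:** I stood the white can with the blue cap in the nest, neck under the ram and handle towards the operator, and let go. The scene picture matched the modelled pose to about 1 px. The wrist view suggested it sits about 4 mm further forward, probably against the back fence. I left it there.
- **Pressing:** I pushed the lever to its stop, about 0.6 rad by the knob's position in the picture, and held it there for over a second. The lever then sprang back to centre and the ram rose.
- **Last checks:** The cap had moved down about 10.5 mm, which is full travel. The lever was upright, the ram was up, the tool force was about zero and the gripper was clear. The spare can, funnel and bottle looked unmoved. The jar was mostly hidden under the arm in the last top view; nothing came near it.

**What went wrong:**
- **Green can:** On the first transfer, the held can caught the green look-alike with about 18 N at the tool. It leaned briefly, then came back upright, but it now stands shifted and turned.
- **White can:** The same contact rolled it a few degrees in the grip, roughly 7 to 15. I set it down flat, regripped it and carried it higher on the second try.

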